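Move the plug-in modules over to the new socket strip in the same order

TASK

The old socket strip with the beige sockets is being replaced: move all four plug-in modules over to the empty black sockets of the new strip, in the same order from left to right as they stand now, because each position is wired for its own module. Plug each one in upright and fully home, and let go of it.

Things in the scene. Friction and masses are not known exactly. Their poses are not given: they have to be found in the camera images.
- relay: clear plug-in relay: transparent cover with a copper coil inside and a small green lever on top; 36 x 25 mm, 62 mm high (flat cover top at 58). Origin: centre of the underside of its foot; z up, x along the 36 mm side, y the 25 mm side. Black foot 33 x 22 x 15 mm, 29 x 18 mm at the very bottom; the body above it is 36 x 25 mm. 40 to 125 g.
- timer: blue-grey timer module with a white dial and a dark round knob on top; 36 x 25 mm, 62 mm high (flat top at 56, knob above it). Origin: centre of the underside of its foot; z up, x along the 36 mm side, y the 25 mm side. Black foot 33 x 22 x 15 mm, 29 x 18 mm at the very bottom; the body above it is 36 x 25 mm. 40 to 125 g.
- ssr: black solid-state relay with bare aluminium cooling fins on top; 36 x 25 mm, 60 mm high. Origin: centre of the underside of its foot; z up, x along the 36 mm side, y the 25 mm side. Black foot 33 x 22 x 15 mm, 29 x 18 mm at the very bottom; the body above it is 36 x 25 mm. 40 to 125 g.
- fuse: red fuse module with a round black screw cap on top; 36 x 25 mm, 61 mm high (flat top at 54.5, cap above it). Origin: centre of the underside of its foot; z up, x along the 36 mm side, y the 25 mm side. Black foot 33 x 22 x 15 mm, 29 x 18 mm at the very bottom; the body above it is 36 x 25 mm. 40 to 125 g.
- relay_socket: the beige socket, fixed on the old strip, in which the relay module stands at the start; 62 (x) x 38 (y) x 23 mm. Origin: centre of its underside, 9.5 mm above the bench; axes as those of old_strip. The pocket floor is 9 mm above the origin. Modules lift straight out, nothing latches.
- timer_socket: the beige socket, fixed on the old strip, in which the timer module stands at the start; 62 (x) x 38 (y) x 23 mm. Origin: centre of its underside, 9.5 mm above the bench; axes as those of old_strip. The pocket floor is 9 mm above the origin. Modules lift straight out, nothing latches.
- ssr_socket: the beige socket, fixed on the old strip, in which the ssr module stands at the start; 62 (x) x 38 (y) x 23 mm. Origin: centre of its underside, 9.5 mm above the bench; axes as those of old_strip. The pocket floor is 9 mm above the origin. Modules lift straight out, nothing latches.
- fuse_socket: the beige socket, fixed on the old strip, in which the fuse module stands at the start; 62 (x) x 38 (y) x 23 mm. Origin: centre of its underside, 9.5 mm above the bench; axes as those of old_strip. The pocket floor is 9 mm above the origin. Modules lift straight out, nothing latches.
- old_strip: the one being replaced: 68 x 188 mm steel panel with a rail, fixed; origin: centre of its underside on the bench; z up, x across the row, away from the robot, y along the row to its left end. The four beige sockets with the modules stand on it at y = +66, +22, -22 and -66 mm, in an order that changes.
- new_strip: the one to fill: 68 x 188 mm steel panel with a rail, fixed; origin: centre of its underside on the bench; z up, x across the row, away from the robot, y along the row to its left end. Four equal empty black sockets at y = +66, +22, -22, -66 mm, x = 0. Pocket floor 18.5 mm above the origin, 37 (x) x 26 (y) mm, flared to 44 x 33 mm at the mouth, 32.5 mm up; modules drop in with 2 mm play a side.

How it is judged:
By the outcome, as a careful person would: the job done as asked, in the order asked, and still so for the second after the job is handed in, with the robot touching nothing.
It also fails if it takes over 90 s, if anything falls off the work surface, if the arm or the gripper's body presses on something with over 40 N, if the wrist force passes 120 N, or if a joint passes its speed limit or range.

ROBOT

A 6-joint arm with a two-finger parallel gripper is mounted at the origin on a cart in front of the work surface, level with it; the furniture and walls round the work are solid. World frame = base frame: x ahead of the robot, y to its left, z up, the work surface at z = 0. Lengths are in m, angles in rad, forces in N, time in s.
With the tool pointing down it reaches from about 0.225 to 0.875 m from the base axis. Payload 3.4 kg.
Tool frame: the origin (TCP) lies midway between the tips of the shut fingers; the grasp point (between the pads) lies behind it (manip.grip_point_offset is the z of the grasp point in the tool frame, in m); z points along the fingers, x is the direction in which the jaws open and shut, and the axes are right-handed (so a half turn about z gives the same grasp; the last joint's range is limited). The gripper opens to 85 mm and grips with 20 to 120 N. Pads are 22 mm wide; open, the fingers measure 114 mm over their backs; the gripper's body (76 mm by 85 mm) begins 54 mm behind the grasp point. The pads swing forward as they close: fully open they stand 13 mm farther back than shut.
Start: joints at [-1.229, 0.276, 1.505, -0, 1.361, -0.121], TCP at [0.257, -0.515, 0.231] pointing down, gripper open.
Joint ranges: [-2.89, 2.89], [-0.75, 2.08], [0.22, 2.7], [-1.18, 4.32], [0.11, 2.71], [-2.7, 2.7]. Speed limits (rad/s): [2.57, 2.57, 3.14, 3.14, 3.14, 3.14].

INTERFACE

Orientations are given as a unit quaternion [w, x, y, z].
In Python, from rig import manip, eyes, recognise, regions_of, mark_of gives the robot as it stands.
- The arm moves only by the shell command python3 -m inch 'ROWS' [FORCE]. ROWS is JSON, a list of rows, each a list of 5 numbers: the gripper command: -1 is shut, 1 is fully open, values between are in proportion, then the shift along the tool's x, y, z in mm, then the turn about the tool's z in degrees. A call has 1 to 20 rows; each row shifts and turns the pose as measured when the row begins, along the tool's axes as they then stand; what a row does not reach is not made up. A row lasts 1/12 s, in which the tool goes at most 41.7 mm and 7.16 degrees, less where a joint would pass 70% of its speed; a pose out of reach is approached as far as the arm can. A call with a gripper value outside its range is refused whole. The fingers move at their own pace and stop on an object; FORCE is the grip in N (left out, the last holds). Time passes only in rows, so rows that do not move let the fingers close. It gives the time, the measured TCP pose, the force and the opening at its end, in the units of the state.
- manip.get_state(): the state, without advancing time (a new reading comes with each control period).
- eyes.get_image(name): name is "scene" or "top"; returns a dict with "frame" (384x512x3 uint8, red, green, blue), "K" (3x3 intrinsics, pixels), "rvec" (rotation vector, rad) and "tvec" (3), from world to camera coordinates, as OpenCV has them. Camera axes: x right, y down, z forward; pixel columns grow to the right and rows downward; lengths in m; the calibration is good to about 2 mm. A picture is of the moment at which its call begins. There is no depth.
- manip.sign_off(): hands the job in, once; it reports no verdict.
Trained networks look in a picture, given as the dict that the camera call returned (one of the last four; its "shot" number tells which), for a name from the list of things; names that differ only in an ending like _2 or _b are one class to them, and where a whole thing is asked for, a point or a joint stands for the part that bears it (a point fixed in the world has none). Each returns a list of dicts, best first, with "confidence" (0 to 1); they miss things now and then, are a little off and sometimes report something else, mostly with a low value. They report only what shows in the picture. A call takes as long as a camera call.
- recognise(picture, target): "bbox" ([left, top, width, height] in pixels, round what is visible of it).
- regions_of(picture, target): "mask" (384x512 bool, what is visible of it) and "bbox" ([left, top, width, height] in pixels, round what is visible of it).
- mark_of(picture, target): "point" ([row, column] in pixels: a listed point, or the origin of a listed thing).
The state is a dict: "clock": time; "qpos": joint angles; "qd": joint speeds; "effort": joint torques, N m; "position": TCP position; "ee_rot": TCP orientation; "contact_force": force on the tool from outside, world axes, zero at the start; "moment": the same for the moment, N m; "width": finger opening in m.
Only numpy, scipy, OpenCV 4.12 (cv2) and the standard library are available. Lean on these libraries where they do the work, as an engineer would, in place of code of your own. Each camera call takes 0.05 s, during which the arm holds its last target.

## Working session

There is one attempt and no reset: what is moved stays moved. The work goes in short steps, Python scripts to look and compute and a shell command to move; the robot and the scene stay as the last step left them, time stands still between calls to the robot, and variables do not carry over. Pictures are saved under pics/ and viewed, and the job is handed in when it is done.

```bash
ls; mkdir -p pics; python3 - <<'E'
from rig import manip, eyes
import cv2
print(manip.get_state(), manip.grip_point_offset)
for n in("scene","top"):
    p=eyes.get_image(n); cv2.imwrite(f"pics/{n}0.png",p["frame"][:,:,::-1])
    print(n,p["K"],p["rvec"],p["tvec"],p["shot"])
E
```

```text
pics
{'clock': 0.0, 'qpos': array([-1.22899205e+00,  2.76581103e-01,  1.50614681e+00, -1.88325255e-05,
        1.36068783e+00, -1.20996270e-01]), 'qd': array([ 8.94067112e-04, -3.51121882e-04,  7.44780938e-04,  6.48071696e-05,
        2.52586789e-04,  1.12357000e-03]), 'effort': array([ 9.14729071e-06, -4.16765249e+01, -2.45805269e+01,  5.46781155e-05,
        1.08846888e-02,  2.17872577e-05]), 'position': array([ 0.25652303, -0.51401153,  0.23044218]), 'ee_rot': array([-5.62427522e-04,  8.50428752e-01, -5.26089448e-01, -7.17403924e-04]), 'contact_force': array([ 0.81650783, -0.43084312,  0.32468915]), 'moment': array([-0.01985469,  0.00262292, -0.04050447]), 'width': 0.08553222667411116} -0.0187
scene [[431.06837746   0.         253.3634642 ]
 [  0.         431.06837746 196.99946937]
 [  0.           0.           1.        ]] [ 2.08073081 -0.60139484  0.34469621] [-0.57282532  0.02425374  0.88106613] 1
top [[472.18442322   0.         251.20499836]
 [  0.         472.18442322 193.32835489]
 [  0.           0.           1.        ]] [ 2.18171577 -2.17350944  0.15928613] [-0.3469802   0.47470733  0.84515979] 2
```

View pics/scene0.png

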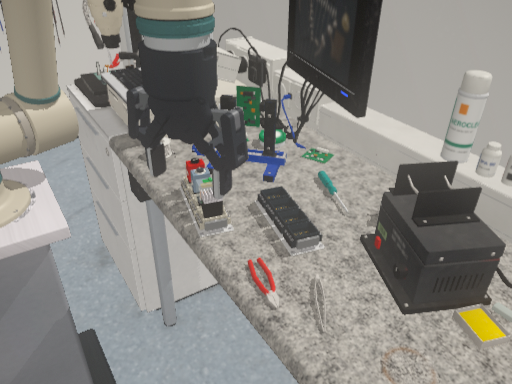

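View pics/top0.png

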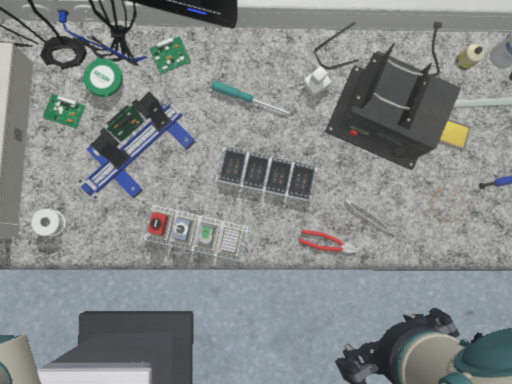

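The top view shows the old strip's modules from left to right: fuse (158,223), timer (181,228), relay (206,233) and ssr (232,237). The new strip's empty black sockets run from (232,165) to (303,180). Next I'll measure the positions.

```bash
cat > h.py <<'E'
import numpy as np, cv2
def ray(p,u,v):
    R=cv2.Rodrigues(np.array(p["rvec"],float))[0]; t=np.array(p["tvec"],float)
    c=-R.T@t; d=R.T@np.linalg.inv(p["K"])@np.array([u,v,1.]); return c,d
def at(p,u,v,z):
    c,d=ray(p,u,v); return c+d*(z-c[2])/d[2]
def proj(p,P):
    return cv2.projectPoints(np.array(P,float).reshape(-1,3),np.array(p["rvec"],float),np.array(p["tvec"],float),p["K"],None)[0].reshape(-1,2)
E
python3 - <<'E'
from rig import *
from h import *
p=eyes.get_image("top")
zs=dict(relay=.0185,timer=.0185,ssr=.0185,fuse=.0185,relay_socket=.0095,timer_socket=.0095,ssr_socket=.0095,fuse_socket=.0095,old_strip=0,new_strip=0)
for n,z in zs.items():
    for m in mark_of(p,n)[:2]:
        r,c=m["point"]; print(n,round(m["confidence"],2),[round(c,1),round(r,1)],at(p,c,r,z).round(4))
    for m in regions_of(p,n)[:1]:
        cnt=cv2.findNonZero(m["mask"].astype(np.uint8)); print("  mask",round(m["confidence"],2),m["bbox"],cv2.minAreaRect(cnt))
f=p["frame"][:,:,::-1]
cv2.imwrite("pics/crop1.png",cv2.resize(f[140:265,135:325],None,fx=4,fy=4,interpolation=cv2.INTER_CUBIC))
E
```

```text
relay 0.54 [206.9, 236.8] [ 0.3956 -0.2632  0.0185]
  mask 0.53 [197.5, 225.0, 19.7, 21.4] ((205.9412078857422, 234.23532104492188), (16.00735092163086, 21.828205108642578), 14.03624439239502)
timer 0.67 [183.6, 228.6] [ 0.4107 -0.2196  0.0185]
  mask 0.88 [174.0, 216.1, 18.9, 23.0] ((181.8235321044922, 229.20590209960938), (15.279745101928711, 19.402849197387695), 14.03624439239502)
ssr 0.71 [231.0, 243.5] [ 0.3833 -0.3081  0.0185]
  mask 0.81 [222.8, 230.7, 20.1, 20.0] ((229.67648315429688, 239.79412841796875), (15.279744148254395, 20.615528106689453), 14.03624439239502)
fuse 0.6 [163.3, 223.3] [ 0.4205 -0.1818  0.0185]
  mask 0.88 [149.4, 214.3, 19.6, 21.4] ((158.2058868408203, 223.67649841308594), (18.675241470336914, 20.615528106689453), 14.03624439239502)
relay_socket 0.66 [208.1, 235.6] [ 0.3981 -0.2648  0.0095]
  mask 0.65 [194.3, 216.2, 29.0, 42.6] ((207.15879821777344, 235.13304138183594), (21.494382858276367, 34.18718719482422), 13.392498016357422)
timer_socket 0.65 [186.9, 230.1] [ 0.4083 -0.2249  0.0095]
ssr_socket 0.89 [230.6, 239.7] [ 0.3905 -0.3072  0.0095]
fuse_socket 0.84 [162.3, 223.3] [ 0.4209 -0.1785  0.0095]
  mask 0.55 [150.4, 208.0, 26.0, 33.6] ((160.7353057861328, 224.558837890625), (21.585668563842773, 33.71245193481445), 14.03624439239502)
old_strip 0.92 [196.8, 234.9] [ 0.3996 -0.2428  0.    ]
  mask 0.68 [147.0, 209.6, 103.5, 54.8] ((195.7195587158203, 232.82907104492188), (100.58168029785156, 35.93458557128906), 12.92599868774414)
new_strip 0.56 [265.3, 173.4] [ 0.5188 -0.3735  0.    ]
new_strip 0.24 [161.7, 225.2] [ 0.4178 -0.176   0.    ]
  mask 0.75 [219.5, 146.7, 100.9, 54.4] ((266.821044921875, 174.04061889648438), (97.99649810791016, 35.66705322265625), 12.407419204711914)
```

View pics/crop1.png

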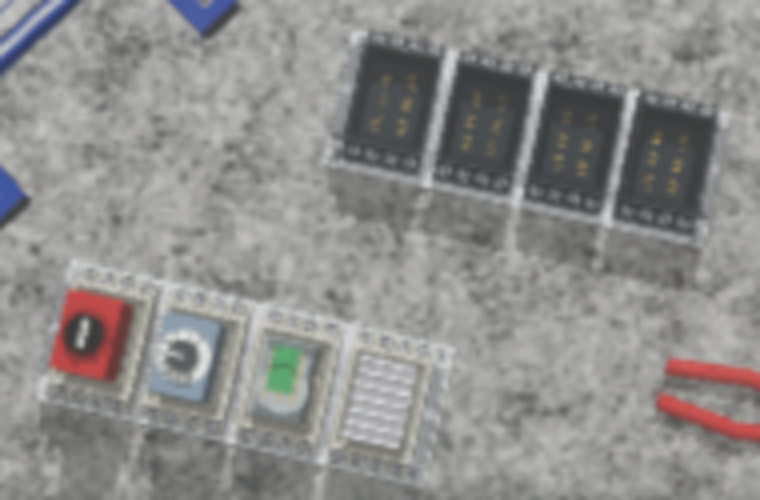

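```bash
cat > ov.py <<'E'
from h import *
def strip_pts(pose,pts):
    x,y,a=pose; c,s=np.cos(a),np.sin(a)
    return np.array([[x+c*p[0]-s*p[1],y+s*p[0]+c*p[1],p[2]] for p in np.array(pts,float)])
def box(cx,cy,lx,ly,z): return [[cx-lx/2,cy-ly/2,z],[cx+lx/2,cy-ly/2,z],[cx+lx/2,cy+ly/2,z],[cx-lx/2,cy+ly/2,z]]
def overlay(p,poses,fn,roi,k):
    u0,v0,u1,v1=roi
    im=cv2.resize(p["frame"][v0:v1,u0:u1,::-1],None,fx=k,fy=k,interpolation=cv2.INTER_CUBIC)
    for pose,mods in poses:
        L=[(box(0,0,.068,.188,.002),(0,255,255))]
        for y in(.066,.022,-.022,-.066):
            L.append((box(0,y,.062,.038,.0325),(255,0,255)))
            if mods: L.append((box(0,y,.036,.025,.0185+.057),(0,255,0)))
        for b,c in L:
            q=proj(p,strip_pts(pose,b)); q=((q-[u0,v0]+.5)*k-.5).round().astype(np.int32)
            cv2.polylines(im,[q.reshape(-1,1,2)],True,c,1)
    cv2.imwrite(fn,im)
E
cat > fit.py <<'E'
from rig import *
from ov import *
from scipy.optimize import least_squares
p=eyes.get_image("top")
uv=np.array([(367,38),(718,100),(345,155),(698,228)])/4.+[135,140]-.375
P=[[.031,.085,.0325],[.031,-.085,.0325],[-.031,.085,.0325],[-.031,-.085,.0325]]
r=least_squares(lambda q:(proj(p,strip_pts(q,P))-uv).ravel(),[.52,-.37,-.22]); new=r.x; print("new",new,r.fun.round(1))
# old: panel outline corners from crop
uv=np.array([(72,262),(452,347),(40,402),(430,486)])/4.+[135,140]-.375
P=[[.034,.094,.002],[.034,-.094,.002],[-.034,.094,.002],[-.034,-.094,.002]]
r=least_squares(lambda q:(proj(p,strip_pts(q,P))-uv).ravel(),[.4,-.24,-.22]); old=r.x; print("old",old,r.fun.round(1))
overlay(p,[(new,0),(old,1)],"pics/ov1.png",(140,140,325,270),4)
s=eyes.get_image("scene")
overlay(s,[(new,0),(old,1)],"pics/ov1s.png",(150,130,340,270),4)
E
python3 fit.py
```

```text
new [ 0.51615928 -0.37597762 -0.18293073] [-0.2 -1.5  0.9 -0.1 -1.   1.4  0.3  0.1]
old [ 0.40289781 -0.24296258 -0.20853254] [-0.1  0.1  1.3 -0.4 -0.5  0.2 -0.7  0.1]
```

View pics/ov1.png

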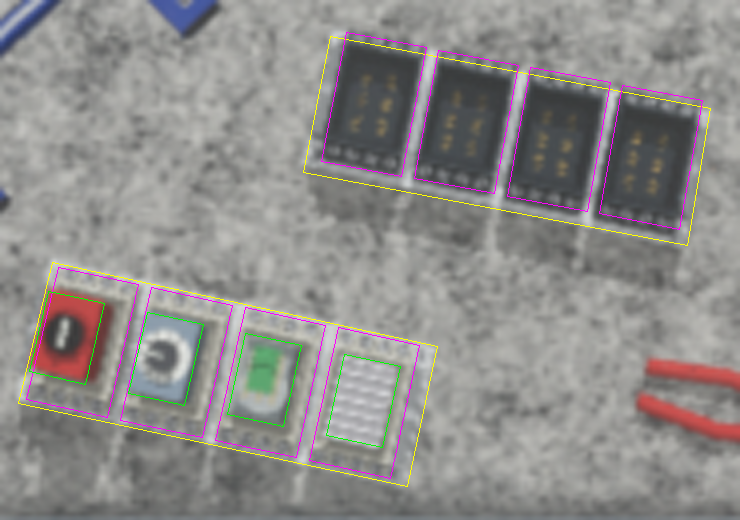

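View pics/ov1s.png

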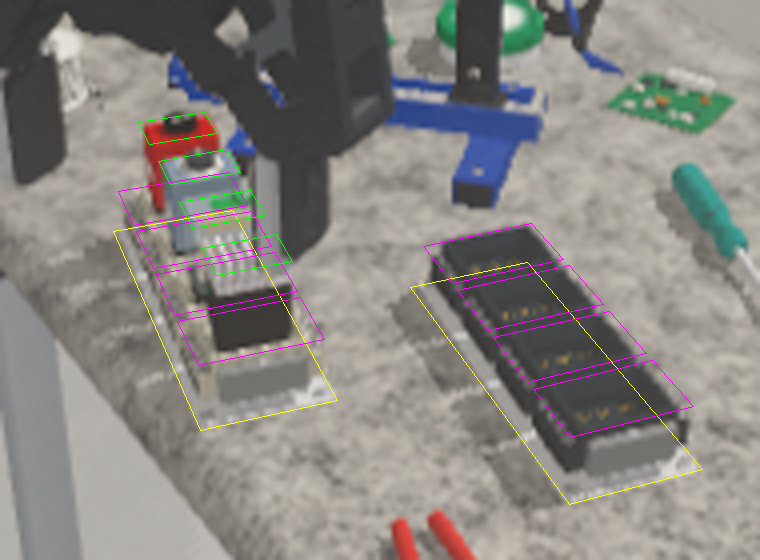

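```bash
cat > z.py <<'E'
from rig import *
from ov import *
t=eyes.get_image("top"); s=eyes.get_image("scene")
def grid(p,fn,roi,k):
    u0,v0,u1,v1=roi
    im=cv2.resize(p["frame"][v0:v1,u0:u1,::-1],None,fx=k,fy=k,interpolation=cv2.INTER_LANCZOS4)
    for u in range(u0,u1,10):
        x=int((u-u0+.5)*k); cv2.line(im,(x,0),(x,6),(0,255,255)); cv2.putText(im,str(u),(x,16),0,.35,(0,255,255))
    for v in range(v0,v1,10):
        y=int((v-v0+.5)*k); cv2.line(im,(0,y),(6,y),(0,255,255)); cv2.putText(im,str(v),(8,y),0,.35,(0,255,255))
    cv2.imwrite(fn,im)
grid(t,"pics/zt_new.png",(212,142,324,208),7)
grid(t,"pics/zt_old.png",(142,204,254,266),7)
grid(s,"pics/zs_new.png",(245,180,335,260),7)
E
python3 z.py
```

```text
(no output)
```

View pics/zt_new.png

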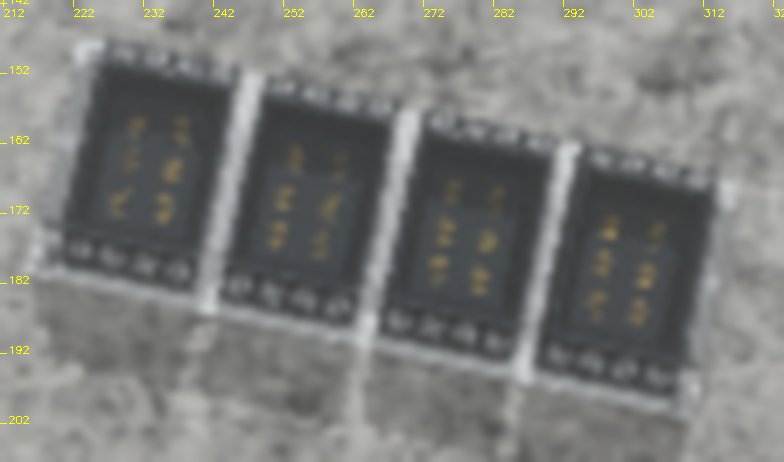

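View pics/zt_old.png

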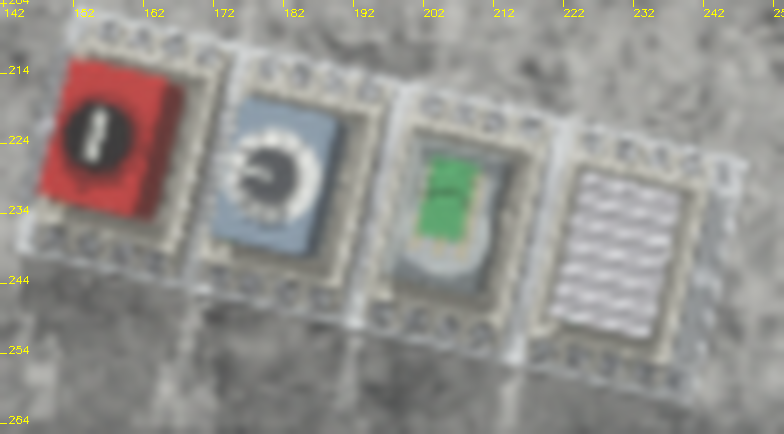

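View pics/zs_new.png

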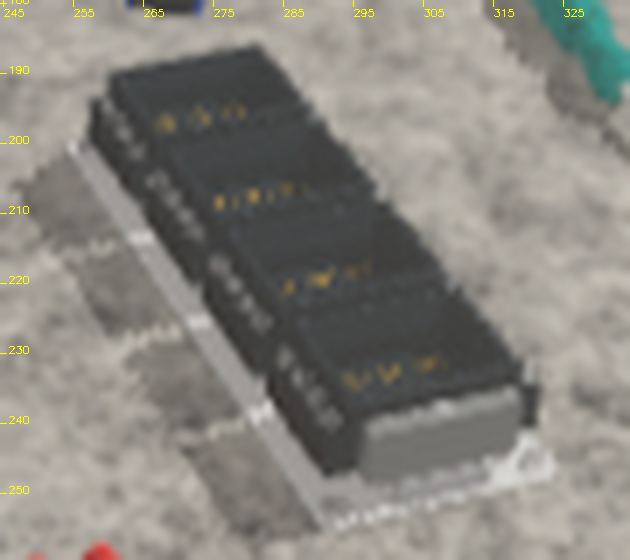

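```bash
cat > fit2.py <<'E'
from rig import *
from ov import *
from scipy.optimize import least_squares
t=eyes.get_image("top"); s=eyes.get_image("scene")
C=lambda x,y:[x*.034,y*.094,.0015]
nt=([(224.1,147.5),(216.9,180.8),(316.5,167.2),(310,200.4)],[C(1,1),C(-1,1),C(1,-1),C(-1,-1)])
ns=([(290.9,255.6),(254.8,199.5),(323.8,246.6)],[C(-1,-1),C(-1,1),C(1,-1)])
ot=([(152.2,206.4),(144.6,239.9),(247.9,226.4),(240.1,260.6)],nt[1])
def fit(obs,x0):
    r=least_squares(lambda q:np.concatenate([(proj(p,strip_pts(q,P))-np.array(uv)).ravel() for p,(uv,P) in obs]),x0,loss="soft_l1")
    print(r.x.round(4),np.degrees(r.x[2]).round(2),r.fun.round(1)); return r.x
x0=[.5,-.3,-.2]
fit([(t,nt)],x0); fit([(s,ns)],x0); new=fit([(t,nt),(s,ns)],x0); old=fit([(t,ot)],x0)
ssr=at(t,229.4,239.8,.078); print("ssr top centre",ssr, "pred",strip_pts(old,[[0,-.066,0]]))
for n,y in zip(["fuse","timer","relay","ssr"],[.066,.022,-.022,-.066]): print(n,strip_pts(old,[[0,y,0]])[0,:2].round(4),strip_pts(new,[[0,y,0]])[0,:2].round(4))
overlay(t,[(new,0),(old,1)],"pics/ov2.png",(140,140,325,270),4)
overlay(s,[(new,0),(old,1)],"pics/ov2s.png",(150,130,340,270),4)
E
python3 fit2.py
```

```text
[ 0.5176 -0.3766 -0.2035] -11.66 [-1.  -0.5 -1.2  0.1  1.2 -0.2  1.1  0.6]
[ 0.5196 -0.3744 -0.2252] -12.9 [-0.4 -0.8 -0.1  0.5  0.6  0.3]
[ 0.5179 -0.3757 -0.2101] -12.04 [-1.3 -0.9 -1.8 -0.4  0.7  0.   0.4  0.8  0.  -0.1 -1.   1.3  0.9  0.7]
[ 0.4027 -0.2418 -0.2079] -11.91 [-0.2 -1.  -1.   0.5  0.4 -0.3  0.7  0.6]
ssr top centre [ 0.38920459 -0.30592666  0.078     ] pred [[ 0.38911695 -0.3063859   0.        ]]
fuse [ 0.4164 -0.1772] [ 0.5316 -0.3111]
timer [ 0.4073 -0.2203] [ 0.5224 -0.3541]
relay [ 0.3982 -0.2633] [ 0.5133 -0.3972]
ssr [ 0.3891 -0.3064] [ 0.5041 -0.4402]
```

View pics/ov2.png

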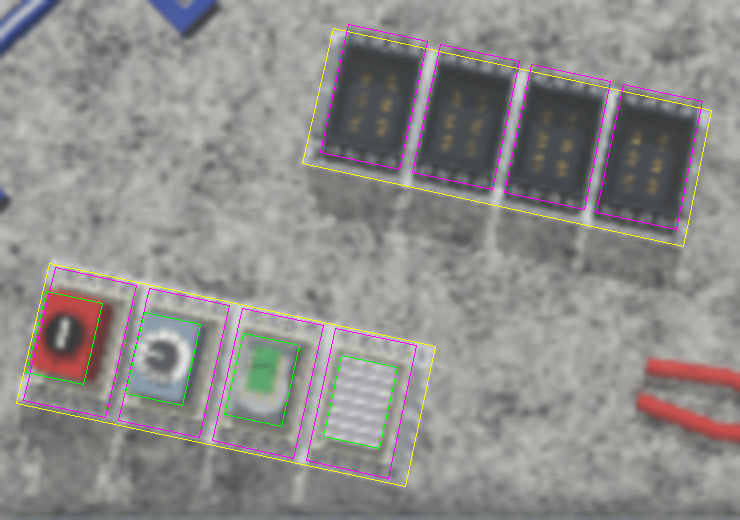

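View pics/ov2s.png

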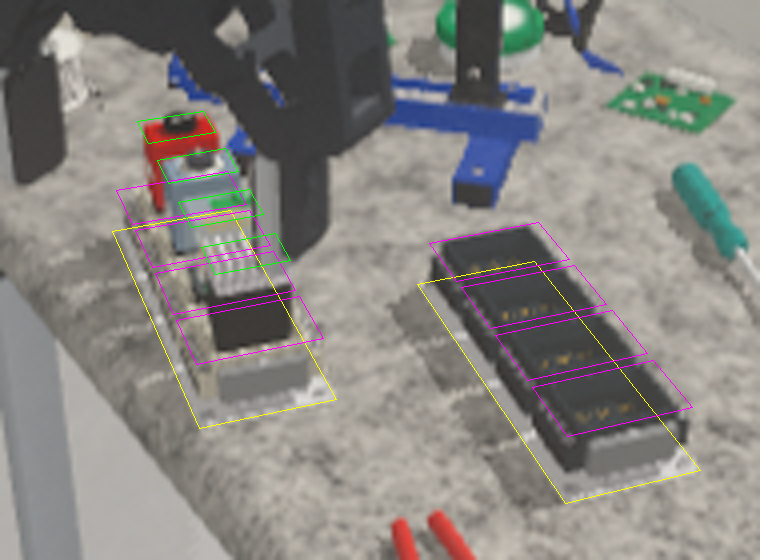

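```bash
cat > go.py <<'E'
# usage: go.py x y z [yawdeg]  -> remaining shift in tool axes (mm), turn (deg)
import sys, numpy as np
from rig import manip
from scipy.spatial.transform import Rotation as R
s=manip.get_state(); q=s["ee_rot"]; r=R.from_quat([q[1],q[2],q[3],q[0]])
T=np.array([float(a) for a in sys.argv[1:4]]); yaw=float(sys.argv[4]) if len(sys.argv)>4 else -12
M=r.as_matrix(); y0=np.degrees(np.arctan2(M[1,0],M[0,0]))
print("clock %.2f pos %s yaw %.2f tilt %.2f F %s w %.4f"%(s["clock"],s["position"].round(4),y0,np.degrees(np.arccos(-M[2,2])),s["contact_force"].round(1),s["width"]))
turn=-(yaw-y0); 
a=np.radians(yaw); Mt=np.array([[np.cos(a),np.sin(a),0],[np.sin(a),-np.cos(a),0],[0,0,-1]])
print("now axes:",(M.T@(T-s["position"])*1000).round(1),"target axes:",(Mt.T@(T-s["position"])*1000).round(1),"turn",round(turn,2))
E
python3 -m inch '[[1,0,0,0,-7],[1,0,0,0,-7],[1,0,0,0,-7],[1,0,0,0,-7],[1,0,0,0,-7],[1,0,0,0,-7],[1,0,0,0,-7]]'
python3 go.py .3891 -.3064 .16
```

```text
clock: 2.03
position: [0.2567, -0.5145, 0.2313]
ee_rot: [0.0, 0.993, -0.115, 0.0]
contact_force: [0.4, 0.4, 0.1]
width: 0.0856
clock 2.03 pos [ 0.2567 -0.5145  0.2313] yaw -13.21 tilt 0.01 F [0.4 0.4 0.1] w 0.0856
now axes: [  81.3 -232.9   71.3] target axes: [  86.2 -231.1   71.3] turn -1.21
```

```bash

python3 -m inch '[[1,0,0,0,-1.2],[1,14,-38,12,0],[1,14,-38,12,0],[1,14,-38,12,0],[1,14,-38,12,0],[1,14,-38,12,0],[1,14,-38,10,0],[1,0,0,0,0]]'
python3 go.py .3891 -.3064 .16
```

```text
clock: 2.7
position: [0.3863, -0.3104, 0.1589]
ee_rot: [0.003, 0.994, -0.106, 0.001]
contact_force: [-0.3, 0.4, -0.3]
width: 0.0854
clock 2.70 pos [ 0.3863 -0.3104  0.1589] yaw -12.22 tilt 0.43 F [-0.3  0.4 -0.3] w 0.0854
now axes: [ 1.9 -4.5 -1.1] target axes: [ 1.9 -4.5 -1.1] turn -0.22
```

Next I'll look from above the SSR to check alignment before going down.

```bash

python3 -m inch '[[1,2,-4.5,0,0],[1,0,0,0,0]]'
python3 go.py .3891 -.3064 .042
cat > snap.py <<'E'
import sys
from rig import eyes
from ov import *
new=[.5176,-.3766,-.2085]; old=[.4027,-.2418,-.2079]
n=sys.argv[1]
p=eyes.get_image("top"); overlay(p,[(new,0),(old,1)],f"pics/{n}t.png",(140,140,325,270),4)
p=eyes.get_image("scene"); overlay(p,[(new,0),(old,1)],f"pics/{n}s.png",(150,90,340,270),4)
E
python3 snap.py a1
```

```text
clock: 2.87
position: [0.3901, -0.3041, 0.1587]
ee_rot: [0.003, 0.995, -0.104, 0.001]
contact_force: [-0.1, -0.2, 0.4]
width: 0.0854
clock 2.87 pos [ 0.3901 -0.3041  0.1587] yaw -11.94 tilt 0.40 F [-0.1 -0.2  0.4] w 0.0854
now axes: [ -0.9   1.7 116.7] target axes: [ -0.5   2.4 116.7] turn 0.06
```

View pics/a1s.png

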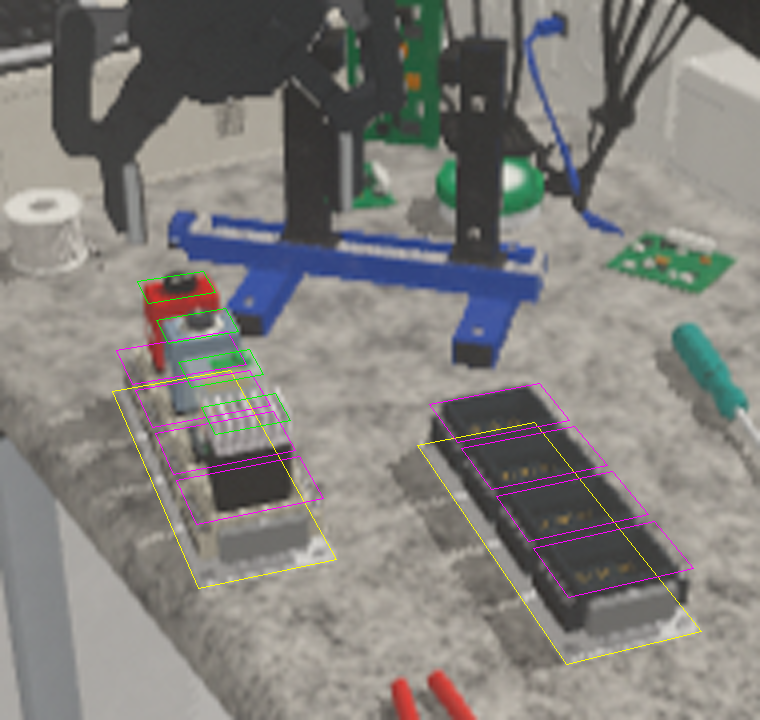

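View pics/a1t.png

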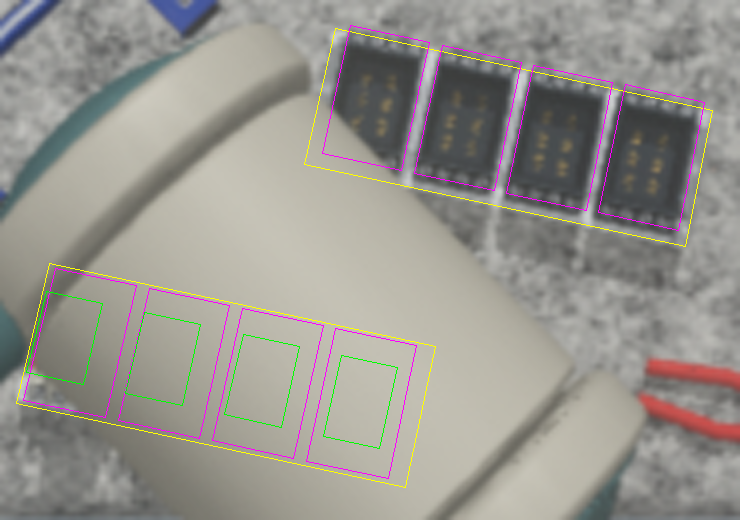

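```bash

python3 -m inch '[[1,-0.5,2,30,0],[1,0,0,30,0],[1,0,0,15,0],[1,0,0,0,0]]'
python3 go.py .3891 -.3064 .042
```

```text
clock: 3.3
position: [0.3901, -0.3179, 0.0859]
ee_rot: [0.009, 0.994, -0.108, 0.006]
contact_force: [-0.7, 0.0, -0.8]
width: 0.0854
clock 3.30 pos [ 0.3901 -0.3179  0.0859] yaw -12.43 tilt 1.27 F [-0.7  0.  -0.8] w 0.0854
now axes: [ -4.1 -11.7  43.7] target axes: [ -3.4 -11.   43.9] turn -0.43
```

```bash

python3 -m inch '[[1,0,0,0,0],[1,0,0,0,0]]'
python3 go.py .3891 -.3064 .042
```

```text
clock: 3.47
position: [0.3894, -0.3205, 0.0864]
ee_rot: [0.01, 0.994, -0.11, 0.006]
contact_force: [-0.5, 0.9, 0.9]
width: 0.0857
clock 3.47 pos [ 0.3894 -0.3205  0.0864] yaw -12.64 tilt 1.29 F [-0.5  0.9  0.9] w 0.0857
now axes: [ -3.9 -14.5  44.1] target axes: [ -3.2 -13.7  44.4] turn -0.64
```

```bash

cat >> go.py <<'E'
print("toolz",M[:,2].round(4),"q",s["qpos"].round(4))
E
python3 go.py .3891 -.3064 .042|tail -1
python3 -m inch '[[1,-2,-7,0,-0.3],[1,-1,-7,0,-0.3],[1,0,0,0,0]]'
python3 go.py .3891 -.3064 .042
```

```text
toolz [ 0.0093 -0.0206 -0.9997] q [-0.8215  0.2902  1.886  -0.0089  0.9439 -0.5956]
clock: 3.72
position: [0.3904, -0.3081, 0.0891]
ee_rot: [0.012, 0.994, -0.106, 0.008]
contact_force: [-0.4, 0.7, 0.2]
width: 0.0851
clock 3.72 pos [ 0.3904 -0.3081  0.0891] yaw -12.15 tilt 1.61 F [-0.4  0.7  0.2] w 0.0851
now axes: [-2.5 -2.3 47. ] target axes: [-1.6 -1.3 47.1] turn -0.15
toolz [ 0.0132 -0.0248 -0.9996] q [-0.8023  0.2752  1.9012 -0.0096  0.9382 -0.5845]
```

```bash

python3 -m inch '[[1,-1,-1,6,0],[1,-1,-1,6,0],[1,0,0,6,0]]'
python3 go.py .3891 -.3064 .042
python3 -m inch '[[1,0,0,0,0]]' >/dev/null
python3 go.py .3891 -.3064 .042
```

```text
clock: 3.97
position: [0.3908, -0.3065, 0.0729]
ee_rot: [0.014, 0.994, -0.105, 0.011]
contact_force: [0.2, -0.2, 0.0]
width: 0.0853
clock 3.97 pos [ 0.3908 -0.3065  0.0729] yaw -12.04 tilt 2.01 F [ 0.2 -0.2  0. ] w 0.0853
now axes: [-2.4 -0.5 30.8] target axes: [-1.6  0.3 30.9] turn -0.04
toolz [ 0.0183 -0.03   -0.9994] q [-0.7995  0.2913  1.9291 -0.0101  0.887  -0.5828]
clock 4.05 pos [ 0.3901 -0.3057  0.0717] yaw -12.03 tilt 1.89 F [-0.4 -0.2 -0.4] w 0.0854
now axes: [-1.5  0.2 29.6] target axes: [-0.9  0.9 29.7] turn -0.03
toolz [ 0.0168 -0.0284 -0.9995] q [-0.7992  0.2926  1.9311 -0.0101  0.8859 -0.5828]
```

```bash

python3 -m inch '[[1,0,0,-15,0],[1,0,0,-15,0],[1,0,0,0,0],[1,0,0,0,0]]' >/dev/null
python3 go.py .3891 -.3064 .042
python3 -m inch '[[1,0,0,4,0],[1,0,0,4,0],[1,0,0,4,0],[1,0,0,4,0],[1,0,0,4,0],[1,0,0,4,0],[1,0,0,0,0]]' >/dev/null
python3 go.py .3891 -.3064 .042
```

```text
clock 4.38 pos [ 0.3886 -0.3035  0.0997] yaw -12.00 tilt 1.58 F [ 0.6 -0.2 -0.5] w 0.0851
now axes: [ 0.1  1.5 57.8] target axes: [ 1.1  2.7 57.7] turn 0.0
toolz [ 0.0128 -0.0245 -0.9996] q [-0.7984  0.2571  1.8949 -0.0097  0.9631 -0.5833]
clock 4.97 pos [ 0.3874 -0.3028  0.0695] yaw -12.01 tilt 1.27 F [-1.1  0.1  0.1] w 0.0856
now axes: [ 2.1  2.7 27.6] target axes: [ 2.5  3.2 27.5] turn -0.01
toolz [ 0.0086 -0.0204 -0.9998] q [-0.799   0.2954  1.9332 -0.0103  0.8924 -0.5829]
```

```bash

python3 -m inch '[[1,1,1,4,0],[1,1,1,4,0],[1,0,1,4,0],[1,0,0,4,0],[1,0,0,4,0],[1,0,0,0,0]]' >/dev/null
python3 go.py .3891 -.3064 .042
```

```text
clock 5.47 pos [ 0.3892 -0.3071  0.0472] yaw -12.02 tilt 1.26 F [ 0.1 -0.2  0.6] w 0.0854
now axes: [-0.3 -0.8  5.2] target axes: [-0.2 -0.7  5.2] turn -0.02
toolz [ 0.0085 -0.0202 -0.9998] q [-0.8027  0.3306  1.952  -0.0107  0.8385 -0.5858]
```

```bash

python3 -m inch '[[1,0,-0.5,4,0],[1,0,0,0,0]]' >/dev/null
python3 go.py .3891 -.3064 .042; python3 snap.py a2
```

```text
clock 5.63 pos [ 0.3892 -0.3066  0.0426] yaw -12.02 tilt 1.24 F [1.5 0.5 1.2] w 0.0857
now axes: [-0.2 -0.2  0.6] target axes: [-0.2 -0.2  0.6] turn -0.02
toolz [ 0.0083 -0.02   -0.9998] q [-0.8019  0.3368  1.9577 -0.0108  0.827  -0.5847]
```

View pics/a2s.png

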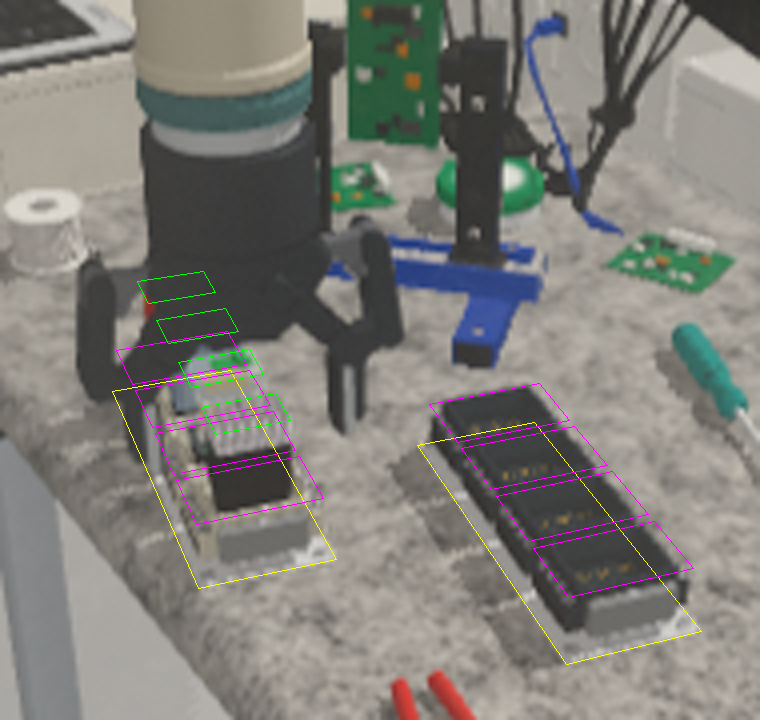

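```bash
python3 - <<'E'
from rig import *; from ov import *
p=eyes.get_image("scene")
s=manip.get_state()["position"]
a=np.radians(-12); ex=np.array([np.cos(a),np.sin(a),0])
for z in (.042,.055,.0785): 
  q=proj(p,[np.r_[s[:2],z]+ex*k for k in(-.0425,0,.0425)]); print(z,((q-[150,90]+.5)*4).round(0).tolist())
print(mark_of(p,"ssr")[:2])
E
```

```text
0.042 [[163.0, 491.0], [251.0, 474.0], [336.0, 457.0]]
0.055 [[162.0, 468.0], [250.0, 451.0], [335.0, 435.0]]
0.0785 [[158.0, 425.0], [248.0, 409.0], [335.0, 393.0]]
[{'point': [218.3, 209.5], 'confidence': 0.86}]
```

```bash

python3 -m inch '[[-1,0,0,0,0],[-1,0,0,0,0],[-1,0,0,0,0],[-1,0,0,0,0],[-1,0,0,0,0],[-1,0,0,0,0]]' 40
python3 go.py .3891 -.3064 .042
```

```text
clock: 6.33
position: [0.3902, -0.3076, 0.0445]
ee_rot: [0.011, 0.994, -0.105, 0.007]
contact_force: [0.2, 0.3, -0.9]
width: 0.0355
clock 6.33 pos [ 0.3902 -0.3076  0.0445] yaw -12.01 tilt 1.46 F [ 0.2  0.3 -0.9] w 0.0355
now axes: [-1.4 -1.   2.4] target axes: [-1.3 -1.   2.5] turn -0.01
toolz [ 0.011  -0.0229 -0.9997] q [-0.8018  0.3342  1.9556 -0.011   0.8277 -0.5848]
```

```bash

python3 -m inch '[[-1,0,0,-8,0],[-1,0,0,-15,0],[-1,0,0,-20,0],[-1,0,0,-20,0],[-1,0,0,-8,0],[-1,0,0,0,0]]'
python3 go.py .5051 -.4424 .12; python3 snap.py a3
```

```text
clock: 6.83
position: [0.3882, -0.3046, 0.1183]
ee_rot: [0.009, 0.994, -0.105, 0.005]
contact_force: [-0.3, -0.1, -0.6]
width: 0.0356
clock 6.83 pos [ 0.3882 -0.3046  0.1183] yaw -12.03 tilt 1.18 F [-0.3 -0.1 -0.6] w 0.0356
now axes: [143.1 110.4   1.8] target axes: [143.  110.5  -1.7] turn -0.03
toolz [ 0.0077 -0.019  -0.9998] q [-0.8006  0.2401  1.8629 -0.0091  1.0196 -0.586 ]
```

View pics/a3s.png

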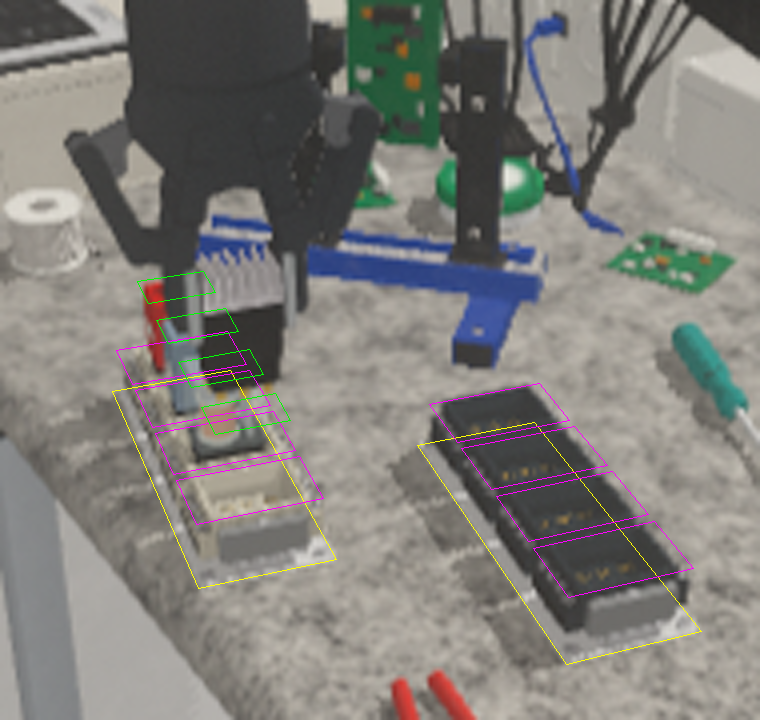

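The SSR is lifted straight and is held between the pads at (240,320). Its old socket is empty. Next I'll carry it across.

```bash

python3 -m inch '[[-1,10,8,0,0],[-1,20,15,0,0],[-1,20,15,0,0],[-1,20,15,0,0],[-1,20,15,0,0],[-1,18,14,0,0],[-1,8,6,0,0],[-1,4,3,0,0],[-1,0,0,0,0]]'
python3 go.py .5051 -.4424 .0800
```

```text
clock: 7.68
position: [0.4824, -0.4146, 0.1035]
ee_rot: [-0.001, 0.994, -0.105, -0.006]
contact_force: [0.1, -1.0, -1.5]
width: 0.0359
clock 7.68 pos [ 0.4824 -0.4146  0.1035] yaw -12.03 tilt 0.74 F [ 0.1 -1.  -1.5] w 0.0359
now axes: [28.3 22.5 23.1] target axes: [28.  22.5 23.5] turn -0.03
toolz [-0.0126  0.0025 -0.9999] q [-0.815   0.4612  1.5461 -0.0082  1.1447 -0.6016]
```

```bash

python3 -m inch '[[-1,8,6,0,0],[-1,8,7,0,0],[-1,7,6,0,0],[-1,0,0,0,0]]' >/dev/null
python3 go.py .5051 -.4424 .0800
```

```text
clock 8.02 pos [ 0.4995 -0.4362  0.1015] yaw -11.99 tilt 1.06 F [ 0.5  0.2 -1.6] w 0.0355
now axes: [ 7.1  4.9 21.4] target axes: [ 6.8  4.9 21.5] turn 0.01
toolz [-0.0171  0.0072 -0.9998] q [-0.8186  0.5029  1.4761 -0.0082  1.1796 -0.6061]
```

```bash

python3 -m inch '[[-1,3,2,4,0],[-1,3,2,5,0],[-1,1,1,5,0],[-1,0,0,4,0],[-1,0,0,0,0]]' >/dev/null
python3 go.py .5058 -.4432 .0600; python3 snap.py a4
```

```text
clock 8.43 pos [ 0.5051 -0.4424  0.082 ] yaw -11.99 tilt 1.10 F [-0.5  0.9 -1.2] w 0.0353
now axes: [ 1.3  0.7 22. ] target axes: [ 0.8  0.6 22. ] turn 0.01
toolz [-0.0175  0.0079 -0.9998] q [-0.8188  0.531   1.4779 -0.0081  1.1505 -0.6062]
```

View pics/a4s.png

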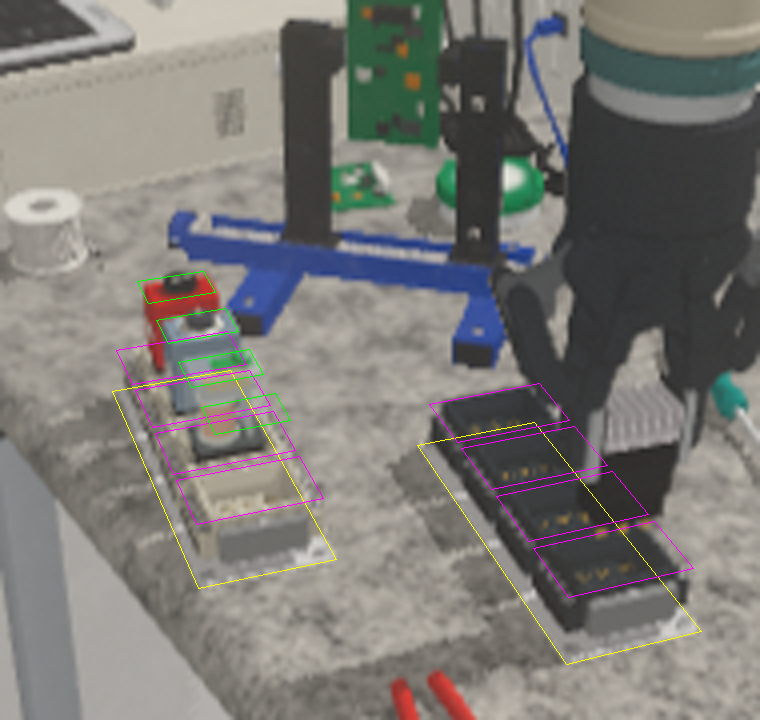

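View pics/a4t.png

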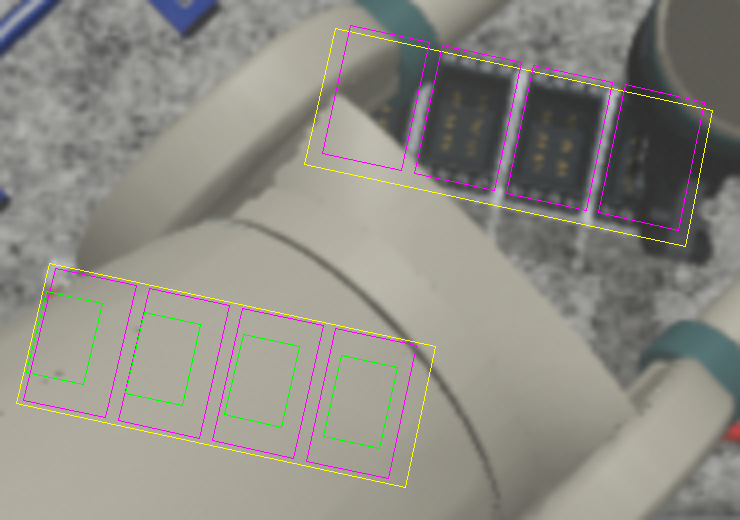

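```bash
python3 - <<'E'
from rig import *; from ov import *
p=eyes.get_image("scene")
f=np.array([.5047,-.4422,.056]); a=np.radians(-12)
for nm,b in(("foot",box(0,0,.029,.018,0)),("body bottom",box(0,0,.036,.025,.015)),("body top",box(0,0,.036,.025,.060))):
    P=strip_pts([f[0],f[1],a],b); P[:,2]+=f[2]; print(nm,((proj(p,P)-[150,90]+.5)*4).round(0).tolist())
u0,v0=270,140
cv2.imwrite("pics/a5s.png",cv2.resize(p["frame"][150:260,260:345,::-1],None,fx=7,fy=7,interpolation=cv2.INTER_CUBIC))
new=[.5176,-.3766,-.2085]
P=strip_pts(new,box(0,-.066,.044,.033,.0325)); print("mouth",((proj(p,P)-[150,90]+.5)*4).round(0).tolist())
E
```

```text
foot [[599.0, 535.0], [658.0, 522.0], [640.0, 500.0], [582.0, 512.0]]
body bottom [[598.0, 513.0], [672.0, 497.0], [646.0, 467.0], [573.0, 482.0]]
body top [[605.0, 426.0], [682.0, 411.0], [655.0, 382.0], [580.0, 396.0]]
mouth [[585.0, 590.0], [673.0, 569.0], [640.0, 529.0], [554.0, 548.0]]
```

View pics/a5s.png

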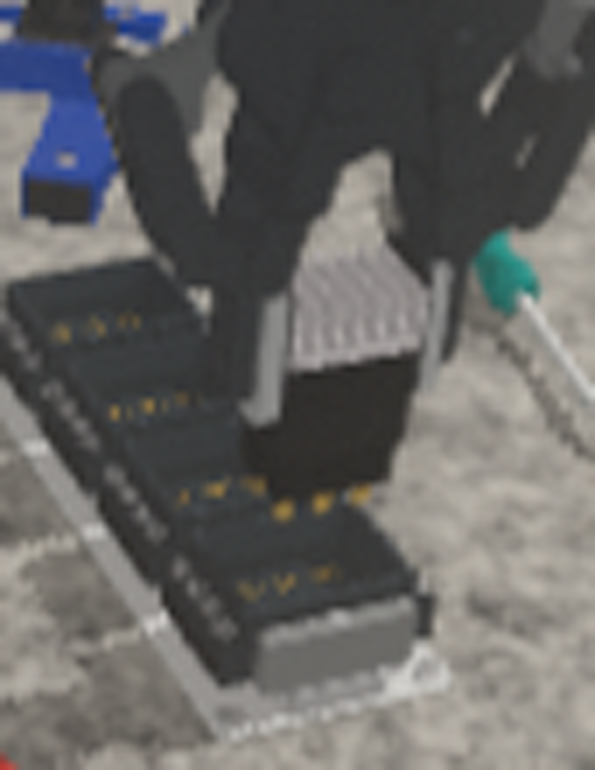

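```bash
python3 - <<'E'
from rig import *; from ov import *
p=eyes.get_image("top")
g=lambda x,y,z=.02: at(p,212+(x-3.5)/7,142+(y-3.5)/7,z).round(4)
print(g(386.5,220),g(148,170),g(625,270))
new=[.5176,-.3766,-.2085]
# enhanced view of sockets 2,3 w/ model pocket
u0,v0,u1,v1=230,145,305,200;k=10
im=cv2.resize(p["frame"][v0:v1,u0:u1,::-1],None,fx=k,fy=k,interpolation=cv2.INTER_CUBIC).astype(float)
im=np.clip((im-20)*2.2,0,255).astype(np.uint8)
for b,c in[(box(0,y,*d),c) for y in(.022,-.022,-.066) for d,c in(((.037,.026,.0185),(0,255,0)),((.044,.033,.0325),(255,0,255)))]:
    q=((proj(p,strip_pts(new,b))-[u0,v0]+.5)*k).astype(np.int32); cv2.polylines(im,[q.reshape(-1,1,2)],True,c,1)
cv2.imwrite("pics/a6t.png",im)
E
```

```text
[ 0.5166 -0.375   0.02  ] [ 0.5298 -0.3103  0.02  ] [ 0.5033 -0.4397  0.02  ]
```

View pics/a6t.png

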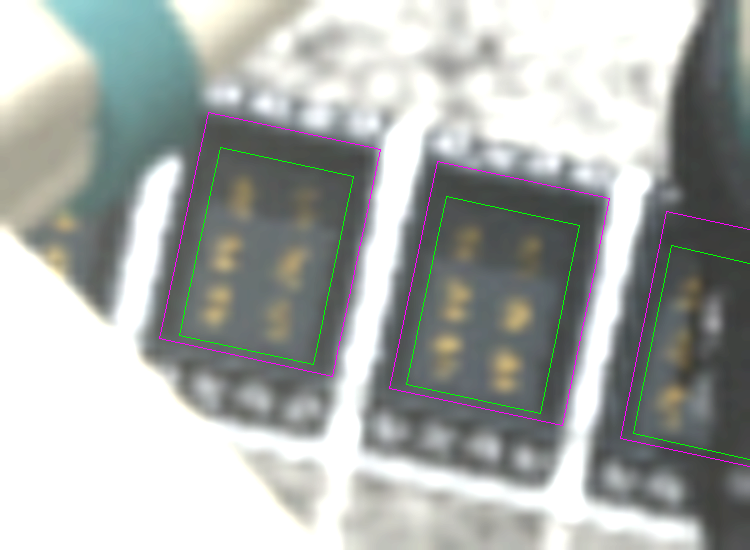

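```bash

python3 -m inch '[[-1,0,0,4,0],[-1,0,0,4,0],[-1,0,0,4,0],[-1,0,0,4,0],[-1,0,0,2,0],[-1,0,0,0,0]]' >/dev/null
python3 go.py .5052 -.4424 .0450
```

```text
clock 9.13 pos [ 0.5055 -0.4429  0.0646] yaw -11.98 tilt 0.90 F [-0.   0.  -0.9] w 0.0354
now axes: [-0.1 -0.4 19.6] target axes: [-0.4 -0.4 19.6] turn 0.02
toolz [-0.0148  0.005  -0.9999] q [-0.8189  0.5455  1.4996 -0.0082  1.1104 -0.6061]
```

```bash

python3 -m inch '[[-1,0,0,4,0],[-1,0,0,4,0],[-1,0,0,4,0],[-1,0,0,3,0],[-1,0,0,0,0]]' >/dev/null
python3 go.py .5052 -.4424 .0450
```

```text
clock 9.55 pos [ 0.5052 -0.4427  0.0477] yaw -11.98 tilt 0.92 F [ 0.8  0.8 -0.9] w 0.0355
now axes: [ 0.  -0.3  2.7] target axes: [-0.  -0.3  2.7] turn 0.02
toolz [-0.0151  0.0054 -0.9999] q [-0.8191  0.5612  1.5179 -0.0084  1.0767 -0.6059]
```

```bash

python3 -m inch '[[-1,0,0,2,0],[-1,0,0,1,0],[-1,0,0,0,0]]' >/dev/null
python3 go.py .5052 -.4424 .0450
```

```text
clock 9.80 pos [ 0.5052 -0.4428  0.0449] yaw -11.98 tilt 0.91 F [-0.3  0.9 -0.8] w 0.0356
now axes: [-0.1 -0.4 -0.1] target axes: [-0.1 -0.4 -0.1] turn 0.02
toolz [-0.015   0.0052 -0.9999] q [-0.8191  0.564   1.5209 -0.0084  1.0708 -0.6059]
```

```bash

python3 -m inch '[[-1,0,0,0.5,0],[1,0,0,0,0],[1,0,0,0,0],[1,0,0,0,0],[1,0,0,0,0],[1,0,0,0,0]]' >/dev/null
python3 go.py .5052 -.4424 .1300
python3 -m inch '[[1,0,0,-8,0],[1,0,0,-20,0],[1,0,0,-25,0],[1,0,0,-20,0],[1,0,0,-5,0]]' >/dev/null
python3 go.py .3982 -.2633 .1300; python3 snap.py a7
```

```text
clock 10.30 pos [ 0.506  -0.4437  0.0456] yaw -11.98 tilt 0.76 F [ 0.  -0.6  0.2] w 0.0853
now axes: [ -2.1  -1.1 -84.4] target axes: [ -1.   -1.1 -84.4] turn 0.02
toolz [-0.0129  0.0029 -0.9999] q [-0.8191  0.5632  1.5201 -0.0085  1.0692 -0.6059]
clock 10.72 pos [ 0.5058 -0.4426  0.1252] yaw -11.98 tilt 1.08 F [-0.4 -0.9  0.6] w 0.0854
now axes: [-142.5 -153.1   -1.6] target axes: [-142.5 -153.    -4.8] turn 0.02
toolz [-0.0173  0.0076 -0.9998] q [-0.8183  0.4967  1.4232 -0.0078  1.2391 -0.6065]
```

View pics/a7s.png

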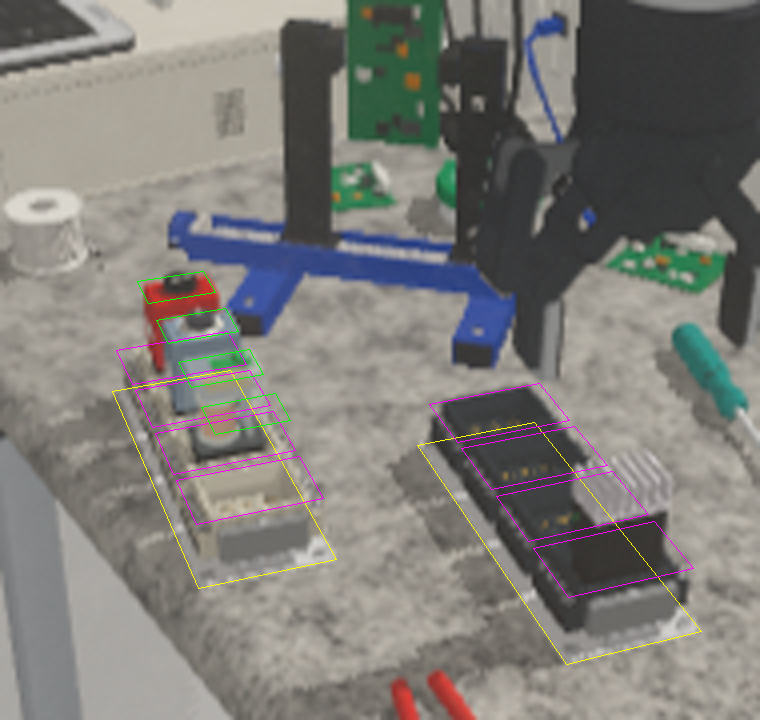

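The SSR stands upright and fully seated in the far right black socket, with its body base at the socket rim. Next is the relay.

```bash

python3 -m inch '[[1,-10,-11,0,0],[1,-20,-22,0,0],[1,-20,-22,0,0],[1,-20,-22,0,0],[1,-20,-22,0,0],[1,-18,-20,0,0],[1,-9,-9,0,0],[1,-4,-4,0,0],[1,0,0,0,0]]' >/dev/null
python3 go.py .3982 -.2633 .043
```

```text
clock 11.57 pos [ 0.4036 -0.2764  0.1138] yaw -12.07 tilt 2.29 F [-0.3 -0.7 -0.1] w 0.0858
now axes: [ -5.4 -10.7  71.2] target axes: [ -8.1 -11.7  70.8] turn -0.07
toolz [-0.0332  0.0224 -0.9992] q [-0.7385  0.2684  1.8353 -0.0066  1.0775 -0.5244]
```

```bash

python3 -m inch '[[1,-3,-4,8,0],[1,-3,-4,10,0],[1,-2,-3,10,0],[1,0,0,6,0],[1,0,0,0,0]]' >/dev/null
python3 go.py .3982 -.2633 .043
```

```text
clock 11.98 pos [ 0.399 -0.266  0.076] yaw -12.15 tilt 2.16 F [1.  0.6 0.3] w 0.0852
now axes: [-0.1 -2.  33. ] target axes: [-1.3 -2.4 33. ] turn -0.15
toolz [-0.0316  0.0205 -0.9993] q [-0.7287  0.2985  1.9075 -0.007   0.9729 -0.5125]
```

```bash

python3 -m inch '[[1,0,-1,-6,0],[1,0,-1,-6,0],[1,0,0,-6,0],[1,0,0,-6,0],[1,0,0,-6,0]]' >/dev/null
python3 go.py .3982 -.2633 .043
python3 -m inch '[[1,0,0,0,0]]' >/dev/null
python3 go.py .3982 -.2633 .043
python3 -m inch '[[1,0,0,30,0]]' >/dev/null
python3 go.py .3982 -.2633 .043
python3 -m inch '[[1,0,0,0,0],[1,0,0,0,0]]' >/dev/null
python3 go.py .3982 -.2633 .043
```

```text
clock 12.40 pos [ 0.4018 -0.2666  0.1076] yaw -12.21 tilt 2.19 F [-0.4  0.5 -0.3] w 0.0854
now axes: [-1.9 -1.6 64.8] target axes: [-4.2 -2.5 64.6] turn -0.21
toolz [-0.0322  0.0207 -0.9993] q [-0.7258  0.2647  1.8595 -0.0068  1.0552 -0.509 ]
clock 12.48 pos [ 0.403  -0.2677  0.1096] yaw -12.21 tilt 1.96 F [-0.1 -0.   0.1] w 0.0853
now axes: [-3.4 -2.5 66.8] target axes: [-5.6 -3.3 66.6] turn -0.21
toolz [-0.0291  0.018  -0.9994] q [-0.7258  0.2625  1.8564 -0.0068  1.0563 -0.5091]
clock 12.57 pos [ 0.4063 -0.2708  0.0846] yaw -12.21 tilt 1.17 F [ 1.2 -1.2 -0.7] w 0.0856
now axes: [-8.7 -5.5 41.8] target axes: [-9.5 -5.7 41.6] turn -0.21
toolz [-0.0185  0.0085 -0.9998] q [-0.7261  0.2907  1.8911 -0.0072  0.9793 -0.5088]
clock 12.73 pos [ 0.4044 -0.2692  0.0826] yaw -12.21 tilt 1.49 F [ 0.4  0.1 -0.4] w 0.0858
now axes: [-6.3 -4.2 39.8] target axes: [-7.3 -4.5 39.6] turn -0.21
toolz [-0.0228  0.0123 -0.9997] q [-0.7262  0.2926  1.8946 -0.0072  0.9797 -0.5088]
```

```bash

python3 -m inch '[[1,-2,-2,-6,0],[1,-2,-2,-6,0],[1,-1,0,-6,0],[1,0,0,-6,0],[1,0,0,0,0],[1,0,0,30,0],[1,0,0,0,0]]' >/dev/null
python3 go.py .3982 -.2633 .043
python3 -m inch '[[1,-2,-2,-6,0],[1,-2,-1,-6,0],[1,-1,0,-6,0],[1,0,0,-6,0],[1,0,0,0,0],[1,0,0,30,0],[1,0,0,0,0]]' >/dev/null
python3 go.py .3982 -.2633 .043
```

```text
clock 13.32 pos [ 0.4024 -0.2658  0.0851] yaw -12.20 tilt 0.92 F [-0.6  0.4 -0.3] w 0.0855
now axes: [-4.  -1.4 42.2] target axes: [-4.6 -1.5 42.1] turn -0.2
toolz [-0.015   0.0054 -0.9999] q [-0.7235  0.2799  1.9063 -0.0072  0.9703 -0.5064]
clock 13.90 pos [ 0.4009 -0.2641  0.088 ] yaw -12.20 tilt 0.39 F [-0.7  1.  -0.5] w 0.0852
now axes: [-2.5 -0.3 45. ] target axes: [-2.8 -0.2 45. ] turn -0.2
toolz [-0.0066 -0.0021 -1.    ] q [-0.723   0.268   1.9152 -0.0072  0.9619 -0.506 ]
```

Tilt is now down to 0.4°. Next I'll go down over the relay.

```bash

python3 -m inch '[[1,-1,0,5,0],[1,-1,0,8,0],[1,0,0,8,0],[1,0,0,8,0],[1,0,0,4,0],[1,0,0,2,0],[1,0,0,0,0]]' >/dev/null
python3 go.py .3982 -.2633 .043
```

```text
clock 14.48 pos [ 0.3999 -0.265   0.0526] yaw -12.20 tilt 0.34 F [-0.   0.   0.3] w 0.0854
now axes: [-2.  -1.3  9.6] target axes: [-2.  -1.3  9.6] turn -0.2
toolz [-0.0041 -0.0043 -1.    ] q [-0.7258  0.3124  1.9635 -0.0078  0.866  -0.5078]
```

```bash

python3 -m inch '[[1,-2,-1,5,0],[1,0,0,4,0],[1,0,0,0,0]]' >/dev/null
python3 go.py .3982 -.2633 .043; python3 snap.py b1
python3 -m inch '[[-1,0,0,0,0],[-1,0,0,0,0],[-1,0,0,0,0],[-1,0,0,0,0],[-1,0,0,0,0],[-1,0,0,0,0]]' 40 >/dev/null
python3 go.py .3982 -.2633 .043
```

```text
clock 14.73 pos [ 0.3983 -0.2638  0.043 ] yaw -12.20 tilt 0.34 F [ 1.  -0.3  0.2] w 0.0856
now axes: [-0.2 -0.4 -0. ] target axes: [-0.2 -0.4 -0. ] turn -0.2
toolz [-0.0036 -0.0047 -1.    ] q [-0.7261  0.3232  1.9797 -0.008   0.8383 -0.5079]
clock 15.33 pos [ 0.3993 -0.2645  0.0444] yaw -12.19 tilt 0.39 F [-0.  -0.1 -0. ] w 0.0353
now axes: [-1.3 -1.   1.4] target axes: [-1.3 -1.   1.4] turn -0.19
toolz [-0.0014 -0.0067 -1.    ] q [-0.726   0.3213  1.9777 -0.0079  0.8392 -0.5079]
```

View pics/b1s.png

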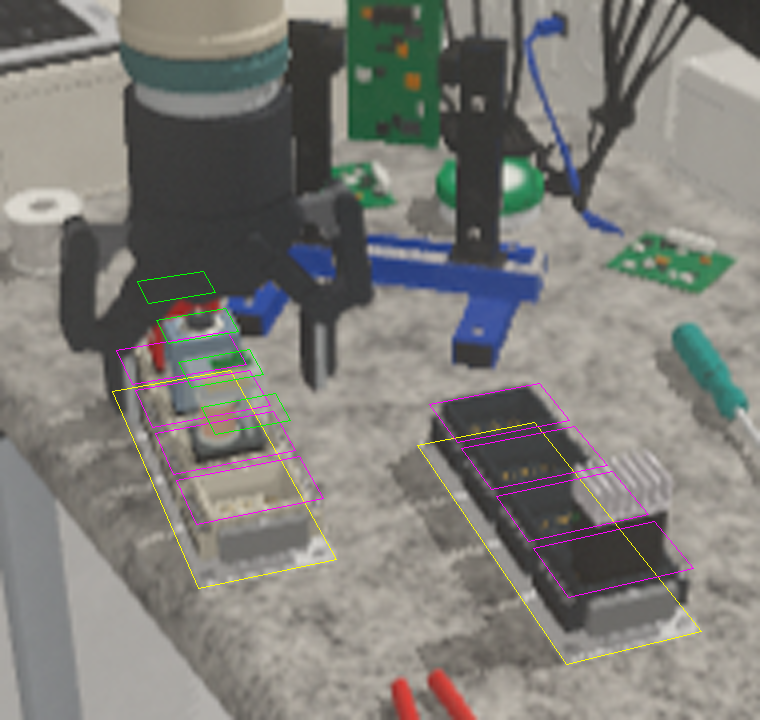

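```bash

python3 -m inch '[[-1,0,0,-8,0],[-1,0,0,-15,0],[-1,0,0,-20,0],[-1,0,0,-20,0],[-1,0,0,-6,0],[-1,0,0,0,0]]' >/dev/null
python3 go.py .5137 -.3985 .12
python3 -m inch '[[-1,10,8,0,0],[-1,20,15,0,0],[-1,20,15,0,0],[-1,20,15,0,0],[-1,20,15,0,0],[-1,20,15,0,0],[-1,14,11,0,0],[-1,7,5,0,0],[-1,3,2,0,0],[-1,0,0,0,0]]' >/dev/null
python3 go.py .5137 -.3985 .08
```

```text
clock 15.83 pos [ 0.3982 -0.263   0.1168] yaw -12.20 tilt 0.34 F [-0.3 -0.6 -1. ] w 0.0359
now axes: [141.5 108.   -3.1] target axes: [141.1 108.5  -3.2] turn -0.2
toolz [-0.0043 -0.004  -1.    ] q [-0.7252  0.2289  1.8832 -0.0068  1.03   -0.5088]
clock 16.67 pos [ 0.5071 -0.3901  0.1068] yaw -12.16 tilt 0.93 F [-0.8 -0.1 -0.7] w 0.0352
now axes: [ 8.7  6.9 26.6] target axes: [ 8.2  6.9 26.8] turn -0.16
toolz [-0.015   0.0064 -0.9999] q [-0.7611  0.4657  1.5289 -0.0062  1.1623 -0.5463]
```

```bash

python3 -m inch '[[-1,4,3,0,0],[-1,3,3,0,0],[-1,1,1,0,0],[-1,0,0,22,0],[-1,0,0,0,0]]' >/dev/null
python3 go.py .514 -.3988 .06
```

```text
clock 17.08 pos [ 0.5108 -0.3955  0.0843] yaw -12.11 tilt 1.16 F [-1.8  1.2 -1.9] w 0.0358
now axes: [ 4.3  2.7 24.2] target axes: [ 3.8  2.5 24.3] turn -0.11
toolz [-0.0179  0.0093 -0.9998] q [-0.7633  0.4959  1.5373 -0.0063  1.1278 -0.5491]
```

```bash

python3 -m inch '[[-1,2,1.5,5,0],[-1,2,1,5,0],[-1,0,0,4,0],[-1,0,0,0,0]]' >/dev/null
python3 go.py .514 -.3988 .06
```

```text
clock 17.42 pos [ 0.5144 -0.3987  0.0716] yaw -12.09 tilt 1.05 F [0.5 0.  0.1] w 0.0356
now axes: [-0.2  0.2 11.6] target axes: [-0.4  0.2 11.6] turn -0.09
toolz [-0.0164  0.008  -0.9998] q [-0.7631  0.513   1.5418 -0.0062  1.1041 -0.5491]
```

```bash

python3 -m inch '[[-1,0,0,4,0],[-1,0,0,4,0],[-1,0,0,4,0],[-1,0,0,4,0],[-1,0,0,3,0],[-1,0,0,0,0]]' >/dev/null
python3 go.py .514 -.3988 .0447; python3 snap.py b2
```

```text
clock 17.92 pos [ 0.5146 -0.399   0.0518] yaw -12.09 tilt 0.94 F [ 0.2 -0.2 -0.6] w 0.0353
now axes: [-0.5 -0.   7.1] target axes: [-0.6 -0.1  7.1] turn -0.09
toolz [-0.015   0.0067 -0.9999] q [-0.7632  0.5316  1.5642 -0.0064  1.0613 -0.549 ]
```

View pics/b2s.png

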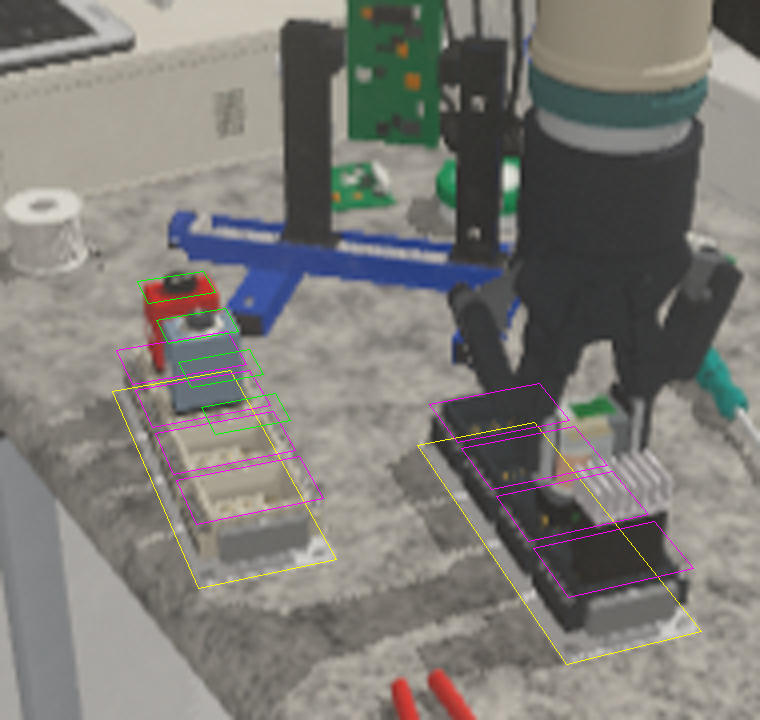

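Entering the socket cleanly. I'll seat it and release.

```bash

python3 -m inch '[[-1,-0.4,0,3,0],[-1,0,0,3,0],[-1,0,0,1,0],[-1,0,0,0,0]]' >/dev/null
python3 go.py .514 -.3988 .0447
```

```text
clock 18.35 pos [ 0.5144 -0.3994  0.0453] yaw -12.09 tilt 0.86 F [-0.7 -0.4  0.4] w 0.0355
now axes: [-0.5 -0.5  0.7] target axes: [-0.5 -0.5  0.6] turn -0.09
toolz [-0.014   0.0054 -0.9999] q [-0.7637  0.5374  1.5722 -0.0067  1.0458 -0.5493]
```

```bash

python3 -m inch '[[-1,0,0,0.7,0],[1,0,0,0,0],[1,0,0,0,0],[1,0,0,0,0],[1,0,0,0,0],[1,0,0,0,0]]' >/dev/null
python3 go.py .514 -.3988 .0447
python3 -m inch '[[1,0,0,-8,0],[1,0,0,-20,0],[1,0,0,-25,0],[1,0,0,-20,0],[1,0,0,-5,0]]' >/dev/null
python3 go.py .4083 -.2205 .1200; python3 snap.py b3
```

```text
clock 18.85 pos [ 0.5151 -0.3999  0.0453] yaw -12.09 tilt 0.75 F [ 0.7  0.1 -0.1] w 0.0855
now axes: [-1.3 -0.9  0.6] target axes: [-1.3 -0.9  0.6] turn -0.09
toolz [-0.0124  0.004  -0.9999] q [-0.7636  0.5376  1.572  -0.0065  1.0438 -0.5493]
clock 19.27 pos [ 0.5149 -0.3991  0.1255] yaw -12.09 tilt 1.05 F [ 0.2 -0.8 -0.2] w 0.0855
now axes: [-141.5 -152.3    8.7] target axes: [-141.4 -152.5    5.5] turn -0.09
toolz [-0.0165  0.008  -0.9998] q [-0.7629  0.4675  1.4743 -0.0059  1.2172 -0.5498]
```

View pics/b3s.png

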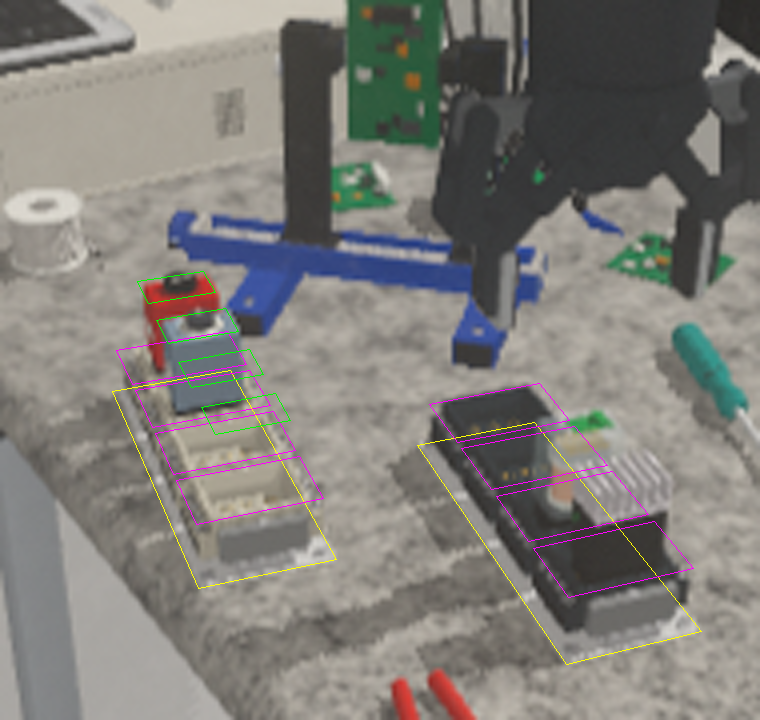

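The relay is seated next to the SSR. Now the timer.

```bash

python3 -m inch '[[1,-10,-11,0,0],[1,-20,-21,0,0],[1,-20,-22,0,0],[1,-20,-22,0,0],[1,-20,-22,0,0],[1,-20,-22,0,0],[1,-13,-13,0,0],[1,-7,-7,0,0],[1,-3,-3,0,0],[1,0,0,0,0]]' >/dev/null
python3 go.py .4083 -.2205 .09
```

```text
clock 20.20 pos [ 0.4029 -0.2199  0.1145] yaw -12.19 tilt 2.26 F [ 0.5  0.3 -0.6] w 0.0855
now axes: [ 6.4 -0.2 24.3] target axes: [ 5.5 -0.5 24.5] turn -0.19
toolz [-0.0333  0.0212 -0.9992] q [-0.6488  0.2258  1.8957 -0.0038  1.0595 -0.4338]
```

```bash

python3 -m inch '[[1,0,0,30,0],[1,2,0,-6,0],[1,2,0,-6,0],[1,0,0,-6,0],[1,0,0,-6,0],[1,0,0,0,0],[1,0,0,30,0],[1,0,0,0,0]]' >/dev/null
python3 go.py .4083 -.2205 .09
python3 -m inch '[[1,0,0,-6,0],[1,0,0,-6,0],[1,0,0,-6,0],[1,0,0,-6,0],[1,0,0,0,0],[1,0,0,30,0],[1,0,0,0,0]]' >/dev/null
python3 go.py .4083 -.2205 .09
```

```text
clock 20.87 pos [ 0.4153 -0.2294  0.0854] yaw -12.31 tilt 1.20 F [-0.4  1.1 -1.7] w 0.0854
now axes: [-8.8 -7.3 -4.4] target axes: [-8.7 -7.3 -4.6] turn -0.31
toolz [-0.0189  0.009  -0.9998] q [-0.6483  0.272   1.9179 -0.0051  0.9722 -0.4305]
clock 21.45 pos [ 0.4198 -0.2329  0.0897] yaw -12.32 tilt 0.42 F [-1.2  0.4 -0.9] w 0.0853
now axes: [-13.8  -9.7  -0.3] target axes: [-13.8  -9.7  -0.3] turn -0.32
toolz [-7.3e-03  2.0e-04 -1.0e+00] q [-0.6484  0.267   1.9115 -0.0051  0.969  -0.4305]
```

```bash

python3 -m inch '[[1,-4,-3,0,-0.3],[1,-4,-3,0,0],[1,-3,-2,0,0],[1,-2,-1,0,0],[1,0,0,0,0]]' >/dev/null
python3 go.py .4083 -.2205 .0433
```

```text
clock 21.87 pos [ 0.4087 -0.2206  0.0932] yaw -11.97 tilt 0.30 F [0.  1.1 0.7] w 0.0852
now axes: [-0.2 -0.2 49.9] target axes: [-0.4 -0.1 49.9] turn 0.03
toolz [-0.005  -0.0014 -1.    ] q [-0.6418  0.2406  1.9401 -0.0051  0.9641 -0.4299]
```

```bash

python3 -m inch '[[1,0,0,5,0],[1,0,0,8,0],[1,0,0,8,0],[1,0,0,8,0],[1,0,0,5,0],[1,0,0,2,0],[1,0,0,0,0]]' >/dev/null
python3 go.py .4083 -.2205 .0433
```

```text
clock 22.45 pos [ 0.4087 -0.2209  0.0536] yaw -11.97 tilt 0.28 F [ 0.3 -0.   0.7] w 0.0852
now axes: [-0.4 -0.3 10.3] target axes: [-0.5 -0.3 10.3] turn 0.03
toolz [-0.0045 -0.0019 -1.    ] q [-0.6421  0.2931  1.9922 -0.0056  0.8588 -0.4296]
```

```bash

python3 -m inch '[[1,-0.4,-0.3,4,0],[1,0,0,4,0],[1,0,0,1.5,0],[1,0,0,0,0]]' >/dev/null
python3 go.py .4083 -.2205 .0433; python3 snap.py c1
python3 -m inch '[[-1,0,0,0,0],[-1,0,0,0,0],[-1,0,0,0,0],[-1,0,0,0,0],[-1,0,0,0,0],[-1,0,0,0,0]]' 40 >/dev/null
python3 go.py .4083 -.2205 .0433
```

```text
clock 22.78 pos [ 0.4084 -0.2207  0.0428] yaw -11.98 tilt 0.30 F [-0.7  0.3  0.2] w 0.0853
now axes: [-0.1 -0.1 -0.5] target axes: [-0.1 -0.1 -0.5] turn 0.02
toolz [-0.0049 -0.0016 -1.    ] q [-0.6421  0.3086  2.0058 -0.0057  0.8303 -0.4292]
clock 23.38 pos [ 0.4094 -0.2214  0.0442] yaw -11.97 tilt 0.24 F [-0.6 -0.3 -1. ] w 0.0356
now axes: [-1.2 -0.6  0.9] target axes: [-1.2 -0.6  0.9] turn 0.03
toolz [-0.0022 -0.0036 -1.    ] q [-0.642   0.3064  2.0041 -0.0057  0.8307 -0.4292]
```

View pics/c1s.png

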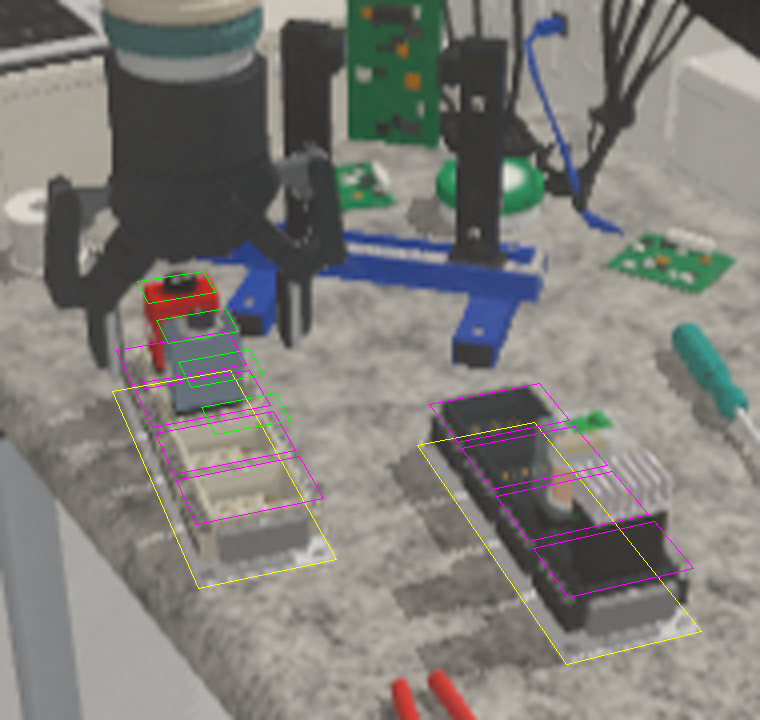

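```bash

python3 -m inch '[[-1,0,0,-8,0],[-1,0,0,-15,0],[-1,0,0,-20,0],[-1,0,0,-20,0],[-1,0,0,-6,0],[-1,0,0,0,0]]' >/dev/null
python3 go.py .5245 -.3563 .12
python3 -m inch '[[-1,10,8,0,0],[-1,20,15,0,0],[-1,20,15,0,0],[-1,20,15,0,0],[-1,20,15,0,0],[-1,20,15,0,0],[-1,14,11,0,0],[-1,7,5,0,0],[-1,3,2,0,0],[-1,0,0,0,0]]' >/dev/null
python3 go.py .5245 -.3563 .08
```

```text
clock 23.88 pos [ 0.4082 -0.2201  0.1166] yaw -11.97 tilt 0.32 F [ 0.1  0.4 -1.6] w 0.0351
now axes: [142.  109.1  -3.9] target axes: [142.  109.   -3.4] turn 0.03
toolz [-0.0056 -0.0011 -1.    ] q [-0.6414  0.2121  1.9079 -0.0049  1.0254 -0.4299]
clock 24.72 pos [ 0.5172 -0.347   0.1061] yaw -11.93 tilt 1.08 F [ 0.9  0.8 -0.7] w 0.0351
now axes: [ 9.5  7.7 25.9] target axes: [ 9.   7.5 26.1] turn 0.07
toolz [-0.0168  0.0086 -0.9998] q [-0.7001  0.445   1.5677 -0.0046  1.1474 -0.4899]
```

```bash

python3 -m inch '[[-1,4,3,5,0],[-1,4,3,5,0],[-1,1,1.5,6,0],[-1,0,0,6,0],[-1,0,0,4,0],[-1,0,0,0,0]]' >/dev/null
python3 go.py .5245 -.3563 .06
```

```text
clock 25.22 pos [ 0.5208 -0.3522  0.076 ] yaw -11.86 tilt 1.47 F [-0.7 -0.  -0.6] w 0.0353
now axes: [ 4.8  3.4 15.9] target axes: [ 4.4  3.2 16. ] turn 0.14
toolz [-0.0219  0.0133 -0.9997] q [-0.7029  0.4838  1.5838 -0.0045  1.0993 -0.4937]
```

```bash

python3 -m inch '[[-1,2,2,2,0],[-1,2,1,3,0],[-1,0.5,0.5,3,0],[-1,0,0,3,0],[-1,0,0,0,0]]' >/dev/null
python3 go.py .5246 -.3563 .0450
```

```text
clock 25.63 pos [ 0.5244 -0.3563  0.0641] yaw -11.84 tilt 1.46 F [ 0.6  0.4 -1.3] w 0.0355
now axes: [ 0.6  0.1 19.1] target axes: [ 0.2 -0.1 19.1] turn 0.16
toolz [-0.0218  0.0133 -0.9997] q [-0.7042  0.5021  1.5846 -0.0045  1.0801 -0.4952]
```

```bash

python3 -m inch '[[-1,0.4,0,4,0],[-1,0,0,4,0],[-1,0,0,4,0],[-1,0,0,3,0],[-1,0,0,0,0]]' >/dev/null
python3 go.py .5246 -.3563 .0450; python3 snap.py c2
```

```text
clock 26.05 pos [ 0.5241 -0.3561  0.0478] yaw -11.83 tilt 1.50 F [-0.5 -0.1 -0.4] w 0.0353
now axes: [0.6 0.1 2.8] target axes: [0.5 0.1 2.8] turn 0.17
toolz [-0.0225  0.0133 -0.9997] q [-0.7041  0.5183  1.6025 -0.0051  1.0466 -0.4948]
```

View pics/c2s.png

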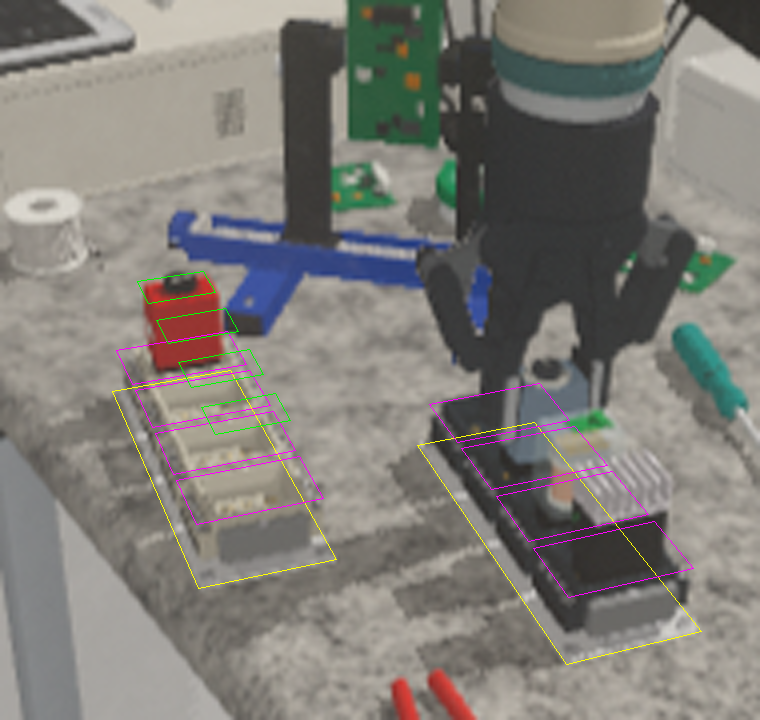

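```bash

python3 -m inch '[[-1,0.4,0,2,0],[-1,0,0,1,0],[-1,0,0,0,0]]' >/dev/null
python3 go.py .5246 -.3563 .0450
python3 -m inch '[[-1,0,0,0.7,0],[1,0,0,0,0],[1,0,0,0,0],[1,0,0,0,0],[1,0,0,0,0],[1,0,0,0,0]]' >/dev/null
python3 go.py .5246 -.3563 .0450
python3 -m inch '[[1,0,0,-8,0],[1,0,0,-20,0],[1,0,0,-25,0],[1,0,0,-20,0],[1,0,0,-5,0]]' >/dev/null
python3 go.py .4172 -.1778 .1200; python3 snap.py c3
```

```text
clock 26.40 pos [ 0.5241 -0.3562  0.0454] yaw -11.83 tilt 1.51 F [-1.2  1.   0.1] w 0.0352
now axes: [ 0.5 -0.   0.4] target axes: [ 0.5 -0.   0.4] turn 0.17
toolz [-0.0229  0.0131 -0.9997] q [-0.7039  0.521   1.6046 -0.0056  1.0419 -0.4945]
clock 26.90 pos [ 0.5259 -0.3572  0.0455] yaw -11.84 tilt 1.25 F [-0.2  0.5  0.4] w 0.0855
now axes: [-1.5 -0.6  0.5] target axes: [-1.5 -0.6  0.5] turn 0.16
toolz [-0.019   0.0108 -0.9998] q [-0.7037  0.5213  1.6036 -0.0047  1.0381 -0.4945]
clock 27.32 pos [ 0.5265 -0.3571  0.1257] yaw -11.84 tilt 1.54 F [-0.1 -0.8  0.4] w 0.0854
now axes: [-143.6 -153.    10.8] target axes: [-144.2 -152.7    5.7] turn 0.16
toolz [-0.0228  0.0143 -0.9996] q [-0.7031  0.4507  1.5035 -0.0041  1.214  -0.4948]
```

View pics/c3s.png

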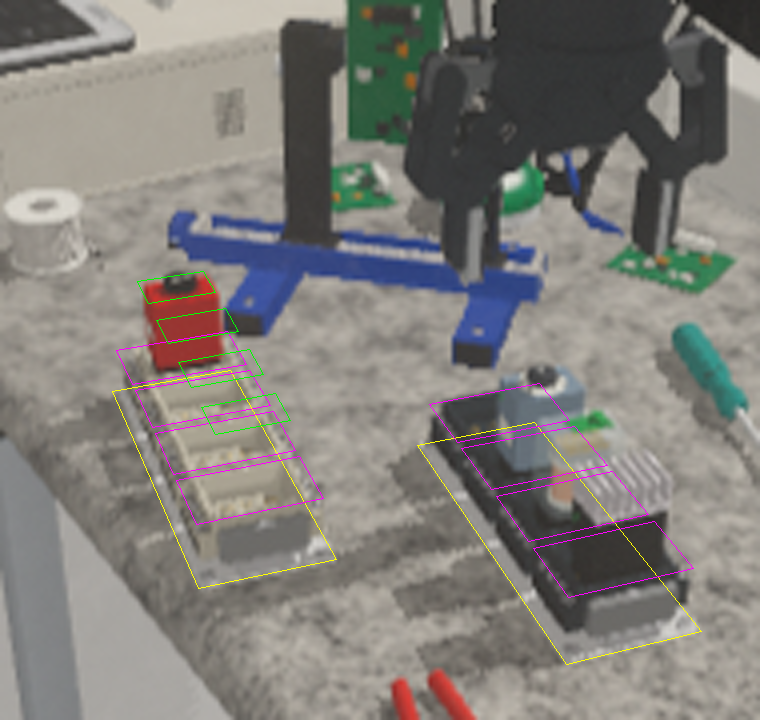

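```bash
python3 - <<'E'
from rig import *; from h import *
p=eyes.get_image("top")
for u,v in((138,193),(120,165),(190,145)): print(at(p,u,v,.03).round(3),at(p,u,v,.0).round(3))
E
python3 -m inch '[[1,-10,-11,0,0],[1,-20,-21,0,0],[1,-20,-22,0,0],[1,-20,-22,0,0],[1,-20,-22,0,0],[1,-20,-22,0,0],[1,-13,-13,0,0],[1,-7,-7,0,0],[1,-3,-3,0,0],[1,0,0,0,0]]' >/dev/null
python3 go.py .4172 -.1778 .1200
```

```text
[ 0.476 -0.136  0.03 ] [ 0.479 -0.129  0.   ]
[ 0.528 -0.101  0.03 ] [ 0.533 -0.093  0.   ]
[ 0.567 -0.23   0.03 ] [ 0.574 -0.227  0.   ]
clock 28.30 pos [ 0.4108 -0.1772  0.1133] yaw -11.96 tilt 3.36 F [-0.9  0.3 -0.4] w 0.0852
now axes: [ 6.1 -0.9 -7. ] target axes: [ 6.4 -0.7 -6.7] turn 0.04
toolz [-0.0488  0.0324 -0.9983] q [-5.6410e-01  2.2060e-01  1.9076e+00  1.4000e-03  1.0720e+00 -3.5550e-01]
```

```bash

python3 -m inch '[[1,0,0,30,0],[1,0,0,-6,0],[1,0,0,-6,0],[1,0,0,-6,0],[1,0,0,-6,0],[1,0,0,0,0],[1,0,0,30,0],[1,0,0,0,0],[1,0,0,-6,0],[1,0,0,-6,0],[1,0,0,-6,0],[1,0,0,-6,0],[1,0,0,0,0],[1,0,0,30,0],[1,0,0,0,0]]' >/dev/null
python3 go.py .4172 -.1778 .09
python3 -m inch '[[1,-3,-3,-6,0],[1,-3,-3,-6,0],[1,-2,-2,-6,0],[1,0,0,-6,0],[1,0,0,0,0],[1,0,0,30,0],[1,0,0,0,0]]' >/dev/null
python3 go.py .4172 -.1778 .09
```

```text
clock 29.55 pos [ 0.4234 -0.1879  0.0881] yaw -12.11 tilt 1.48 F [-1.3  1.2 -1. ] w 0.0853
now axes: [-8.2 -8.6 -1.7] target axes: [-8.1 -8.6 -1.9] turn -0.11
toolz [-0.0218  0.0139 -0.9997] q [-0.568   0.256   1.9338 -0.      0.9776 -0.3565]
clock 30.13 pos [ 0.4199 -0.1789  0.0913] yaw -12.07 tilt 0.84 F [-1.5  0.2 -1.1] w 0.0856
now axes: [-2.8 -0.5  1.3] target axes: [-2.9 -0.5  1.3] turn -0.07
toolz [-0.0122  0.008  -0.9999] q [-5.558e-01  2.374e-01  1.951e+00  5.000e-04  9.678e-01 -3.453e-01]
```

```bash

python3 -m inch '[[1,-2,0,-6,0],[1,-2,0,-6,0],[1,-2,0,-6,0],[1,0,0,-6,0],[1,0,0,0,0],[1,0,0,30,0],[1,0,0,0,0]]' >/dev/null
python3 go.py .4172 -.1778 .09
python3 -m inch '[[1,-1,0,5,0],[1,-1,0,8,0],[1,-1,0,8,0],[1,0,0,8,0],[1,0,0,5,0],[1,0,0,2,0],[1,0,0,0,0]]' >/dev/null
python3 go.py .4172 -.1778 .0433
```

```text
clock 30.72 pos [ 0.4171 -0.18    0.0943] yaw -12.07 tilt 0.16 F [-0.3  0.3 -0.8] w 0.0855
now axes: [-0.3 -2.2  4.3] target axes: [-0.4 -2.2  4.3] turn -0.07
toolz [-0.0023  0.0016 -1.    ] q [-5.6090e-01  2.2490e-01  1.9594e+00  2.0000e-04  9.6010e-01 -3.5020e-01]
clock 31.30 pos [ 0.4153 -0.1802  0.0577] yaw -12.08 tilt 0.02 F [ 0.6 -0.1  0.9] w 0.0853
now axes: [ 1.3 -2.8 14.4] target axes: [ 1.4 -2.8 14.4] turn -0.08
toolz [ 4.e-04 -0.e+00 -1.e+00] q [-5.6350e-01  2.7080e-01  2.0137e+00  3.0000e-04  8.5680e-01 -3.5280e-01]
```

```bash

python3 -m inch '[[1,0.5,-1.5,4,0],[1,0.5,-1,4,0],[1,0,0,3,0],[1,0,0,2,0],[1,0,0,0,0]]' >/dev/null
python3 go.py .4172 -.1778 .0433; python3 snap.py d1
```

```text
clock 31.72 pos [ 0.4176 -0.178   0.0437] yaw -12.08 tilt 0.07 F [-1.   0.4 -0.6] w 0.0853
now axes: [-0.4 -0.2  0.4] target axes: [-0.4 -0.2  0.4] turn -0.08
toolz [ 1.1e-03 -4.0e-04 -1.0e+00] q [-5.5670e-01  2.9260e-01  2.0295e+00  3.0000e-04  8.1830e-01 -3.4610e-01]
```

View pics/d1s.png

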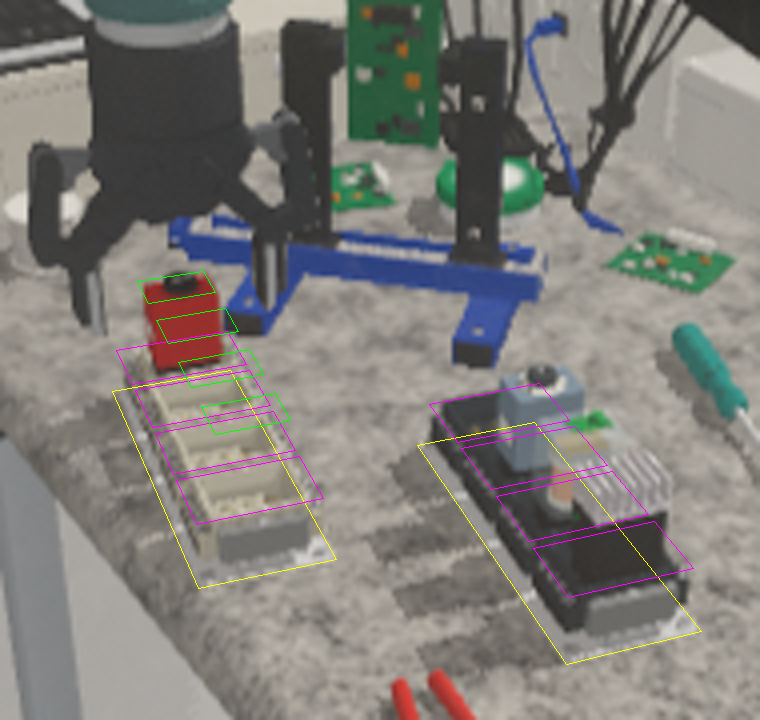

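```bash

python3 -m inch '[[-1,0,0,0,0],[-1,0,0,0,0],[-1,0,0,0,0],[-1,0,0,0,0],[-1,0,0,0,0],[-1,0,0,0,0]]' 40 >/dev/null
python3 go.py .4172 -.1778 .0433
python3 -m inch '[[-1,0,0,-8,0],[-1,0,0,-15,0],[-1,0,0,-20,0],[-1,0,0,-20,0],[-1,0,0,-6,0],[-1,0,0,0,0]]' >/dev/null
python3 go.py .5324 -.3134 .12
```

```text
clock 32.32 pos [ 0.4184 -0.1787  0.0449] yaw -12.08 tilt 0.23 F [-0.2  0.  -0.5] w 0.0349
now axes: [-1.4 -0.6  1.6] target axes: [-1.3 -0.6  1.6] turn -0.08
toolz [ 0.0035 -0.002  -1.    ] q [-5.569e-01  2.908e-01  2.028e+00  2.000e-04  8.189e-01 -3.462e-01]
clock 32.82 pos [ 0.4169 -0.1777  0.1174] yaw -12.09 tilt 0.02 F [ 0.6  0.2 -1.1] w 0.0357
now axes: [141.4 108.5  -2.6] target axes: [141.2 108.7  -2.6] turn -0.09
toolz [ 3.e-04  1.e-04 -1.e+00] q [-5.5700e-01  1.9390e-01  1.9307e+00  3.0000e-04  1.0169e+00 -3.4610e-01]
```

```bash

python3 -m inch '[[-1,10,8,0,0],[-1,20,15,0,0],[-1,20,15,0,0],[-1,20,15,0,0],[-1,20,15,0,0],[-1,20,15,0,0],[-1,14,11,0,0],[-1,7,5,0,0],[-1,3,2,0,0],[-1,0,0,0,0]]' >/dev/null
python3 go.py .5332 -.3133 .08
```

```text
clock 33.65 pos [ 0.5303 -0.3128  0.105 ] yaw -12.07 tilt 0.67 F [-0.6 -0.1 -0.1] w 0.0351
now axes: [ 3.2 -0.  24.9] target axes: [ 2.9 -0.1 25. ] turn -0.07
toolz [-0.0099  0.0063 -0.9999] q [-6.4530e-01  4.3290e-01  1.5919e+00 -1.0000e-03  1.1285e+00 -4.3430e-01]
```

```bash

python3 -m inch '[[-1,2,0,5,0],[-1,1,0,6,0],[-1,0,0,6,0],[-1,0,0,5,0],[-1,0,0,4,0],[-1,0,0,0,0]]' >/dev/null
python3 go.py .5335 -.3135 .06
```

```text
clock 34.15 pos [ 0.5292 -0.3086  0.0748] yaw -11.97 tilt 1.11 F [-0.2 -0.6 -0.9] w 0.0357
now axes: [ 5.5  4.1 14.7] target axes: [ 5.2  3.9 14.8] turn 0.03
toolz [-0.0157  0.0112 -0.9998] q [-6.4120e-01  4.6110e-01  1.6293e+00 -4.0000e-04  1.0705e+00 -4.3190e-01]
```

```bash

python3 -m inch '[[-1,2,2,2,0],[-1,2,1,3,0],[-1,1,1,3,0],[-1,0,0,3,0],[-1,0,0,0,0]]' >/dev/null
python3 go.py .5337 -.3136 .0450
```

```text
clock 34.57 pos [ 0.5336 -0.3135  0.0632] yaw -11.94 tilt 1.04 F [-0.2  0.2 -0.6] w 0.0352
now axes: [ 0.5  0.2 18.2] target axes: [ 0.1  0.  18.2] turn 0.06
toolz [-0.0148  0.0105 -0.9998] q [-6.4340e-01  4.8030e-01  1.6285e+00 -5.0000e-04  1.0510e+00 -4.3470e-01]
```

```bash

python3 -m inch '[[-1,0.3,0,4,0],[-1,0,0,4,0],[-1,0,0,4,0],[-1,0,0,3,0],[-1,0,0,2,0],[-1,0,0,0,0]]' >/dev/null
python3 go.py .5337 -.3136 .0450; python3 snap.py d2
```

```text
clock 35.07 pos [ 0.5329 -0.3135  0.045 ] yaw -11.94 tilt 1.10 F [-0.9 -0.1  1.2] w 0.0353
now axes: [ 0.8 -0.1 -0. ] target axes: [ 0.8 -0.1 -0. ] turn 0.06
toolz [-0.0161  0.0106 -0.9998] q [-6.4360e-01  4.9910e-01  1.6485e+00 -1.4000e-03  1.0132e+00 -4.3440e-01]
```

View pics/d2s.png

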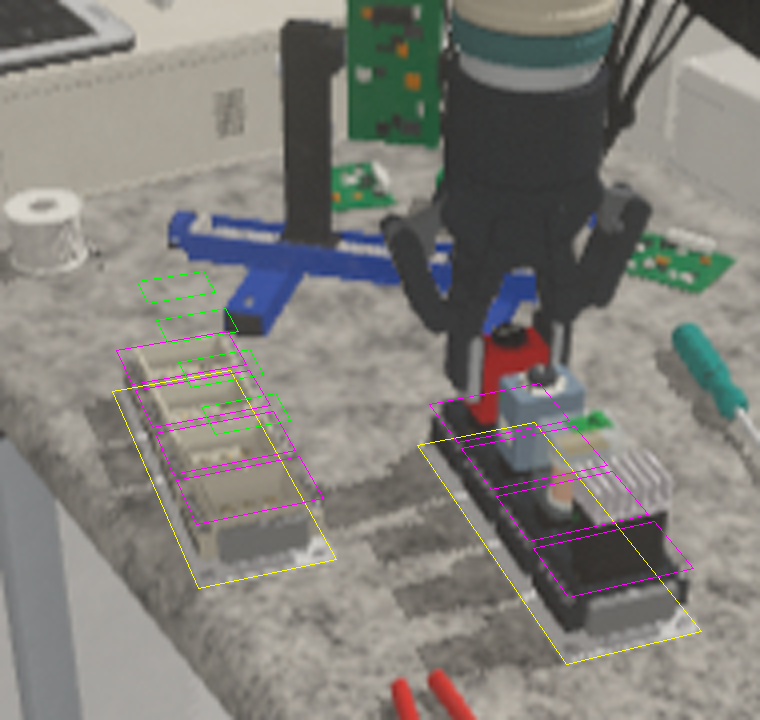

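Seated. I'll release, lift straight up and move away so both cameras have a clear view.

```bash

python3 -m inch '[[-1,0,0,0.5,0],[1,0,0,0,0],[1,0,0,0,0],[1,0,0,0,0],[1,0,0,0,0],[1,0,0,0,0]]' >/dev/null
python3 go.py .5337 -.3136 .0450
python3 -m inch '[[1,0,0,-8,0],[1,0,0,-20,0],[1,0,0,-25,0],[1,0,0,-25,0],[1,0,0,-25,0],[1,0,0,-10,0],[1,-20,-10,0,0],[1,-30,-30,0,0],[1,-30,-35,0,0],[1,-30,-35,0,0],[1,-30,-35,0,0],[1,-30,-35,0,0],[1,-20,-30,0,0],[1,-10,-20,0,0],[1,0,0,0,0]]' >/dev/null
python3 go.py .30 -.05 .2; python3 snap.py e1
```

```text
clock 35.67 pos [ 0.5342 -0.314   0.0452] yaw -11.94 tilt 0.92 F [ 0.1  0.1 -0.2] w 0.0854
now axes: [-0.6 -0.3  0.3] target axes: [-0.6 -0.3  0.2] turn 0.06
toolz [-0.0132  0.0092 -0.9999] q [-6.4330e-01  4.9910e-01  1.6476e+00 -7.0000e-04  1.0109e+00 -4.3440e-01]
clock 36.92 pos [ 0.3903 -0.0561  0.1721] yaw -12.33 tilt 0.23 F [ 0.6 -0.6 -0.2] w 0.0855
now axes: [-89.5  13.2 -27.7] target axes: [-89.5  12.8 -27.9] turn -0.33
toolz [-0.002   0.0035 -1.    ] q [-0.3223  0.0486  1.9485  0.0029  1.1475 -0.1083]
```

View pics/e1s.png

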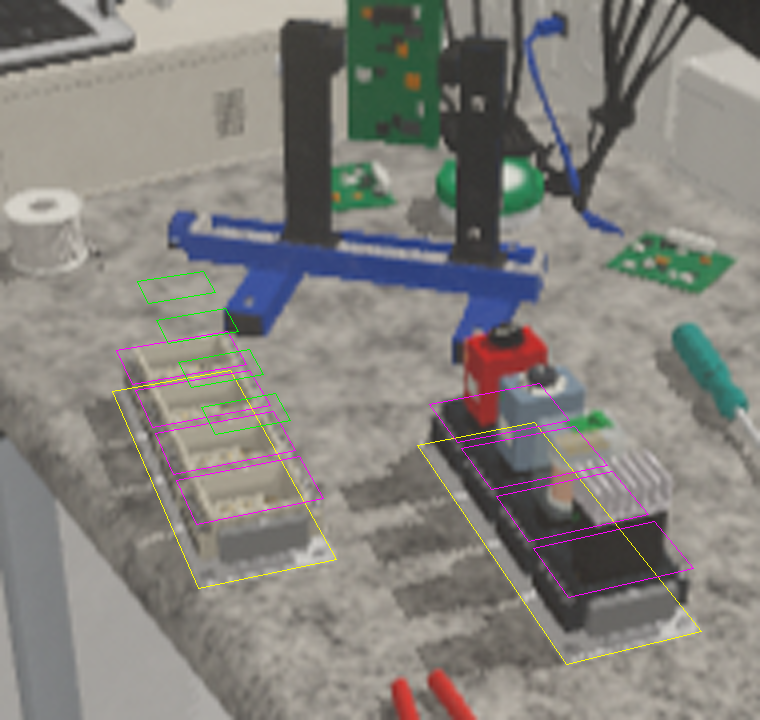

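View pics/e1t.png

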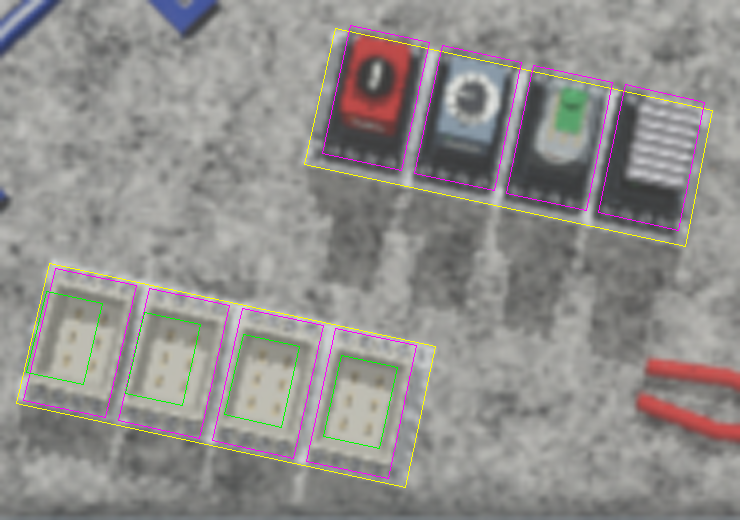

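```bash
python3 - <<'E'
from rig import *; from ov import *
new=[.5172,-.3762,-.2085]
H=dict(fuse=(.066,.0545),timer=(.022,.056),relay=(-.022,.058),ssr=(-.066,.060))
for n,(u0,v0,u1,v1),k in(("scene",(250,165,330,240),8),("top",(215,140,325,205),7)):
    p=eyes.get_image(n); im=cv2.resize(p["frame"][v0:v1,u0:u1,::-1],None,fx=k,fy=k,interpolation=cv2.INTER_CUBIC)
    for m,(y,h) in H.items():
        for b,c in((box(0,y,.036,.025,.0185+h),(0,255,0)),(box(0,y,.036,.025,.0335),(255,255,0))):
            q=((proj(p,strip_pts(new,b))-[u0,v0]+.5)*k).astype(np.int32); cv2.polylines(im,[q.reshape(-1,1,2)],True,c,1)
    cv2.imwrite(f"pics/f_{n}.png",im)
    for m in H:
        r=mark_of(p,m)[:1]; print(n,m,[(round(a["confidence"],2),at(p,a["point"][1],a["point"][0],.0185).round(3)) for a in r], strip_pts(new,[[0,H[m][0],0]])[0,:2].round(3))
E
```

```text
scene fuse [] [ 0.531 -0.312]
scene timer [(0.91, array([ 0.527, -0.346,  0.018]))] [ 0.522 -0.355]
scene relay [(0.58, array([ 0.523, -0.396,  0.019]))] [ 0.513 -0.398]
scene ssr [(0.65, array([ 0.506, -0.445,  0.019]))] [ 0.504 -0.441]
top fuse [(0.61, array([ 0.531, -0.318,  0.018]))] [ 0.531 -0.312]
top timer [(0.76, array([ 0.53 , -0.355,  0.019]))] [ 0.522 -0.355]
top relay [(0.59, array([ 0.513, -0.399,  0.018]))] [ 0.513 -0.398]
top ssr [(0.59, array([ 0.502, -0.439,  0.018]))] [ 0.504 -0.441]
```

View pics/f_scene.png

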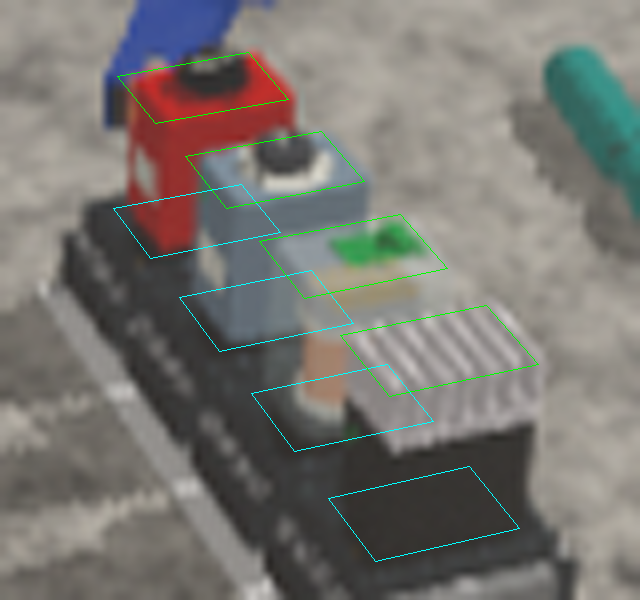

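View pics/f_top.png

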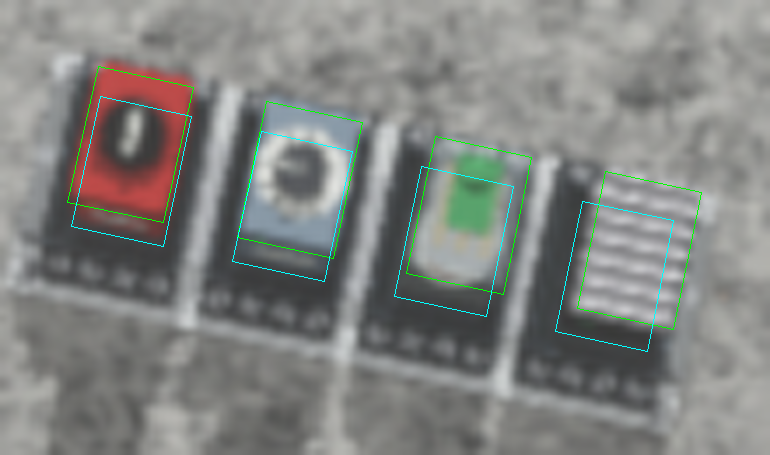

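```bash
python3 -c "
from rig import manip
s=manip.get_state(); print(s['clock'],s['position'].round(3),s['contact_force'].round(1)); print(manip.sign_off())"
```

```text
37.5167 [ 0.393 -0.06   0.171] [1.7 0.2 0.8]
the job is handed in; nothing more can be done
None
```

All four modules are now in the black sockets of the new strip, in their original order from left to right: fuse, timer, relay, SSR. I let go of each one, moved the arm clear and handed the job in at 37.5 s of the 90 s allowed.

- **Top view:** the final picture shows all four beige sockets empty. The module tops match the predicted fully seated outlines to about 1 pixel (roughly 2 mm).
- **Scene view:** all four modules look upright and seated. They share an offset of 1–2 pixels from the outlines, which fits the camera calibration error.
- **Seating:** at release the gripper was within about 1.2 mm of its pick-up height for every module. The timer was the highest, and it was held about 1.5° tilted. I did not press any module down afterwards. The pictures cannot show a gap under about 1 mm.
- **Network checks:** the fuse was not found in the last scene picture. The other position estimates were up to about 10 mm from the predicted spots, the relay and timer by the most. I relied on the outline matches instead.
- **Forces:** readings stayed below 3 N whenever I checked them.

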